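# Load the swab desk's UV cabinet and shut it

### The job

The swab desk is closing and its shared tools must be disinfected: first throw every crumpled paper ball out of the UV cabinet's pulled-out tray into the blue waste bin, then lay all the desk tools that are out (stapler, thermometer, barcode reader, hole punch, whichever are there) flat on the floor of the tray, not on top of one another. When the tray is loaded slide it fully home, and then push the cabinet door shut until it clicks onto its catch. Leave the sanitizer, the tube box and the carton where they are.

Things in the scene. Friction and masses are not known exactly. Their poses are not given: they have to be found in the camera images.
- cabinet: Low white UV disinfection cabinet, fixed, 250 deep (x) x 320 wide (y) x 135 high, its open front facing -x of its own frame (to the robot). Origin: centre of its underside. Inside floor 30 above the desk; walls and roof 12 thick. The roof ends at the front plane, so a gripper reaching down must stay in front of it.
- cabinet_front (a point): Middle of the foot of the cabinet's front plane, on the desk, 125 in front of the cabinet's origin; axes as the cabinet: -x points out of the cabinet to the robot, y to the hinge side.
- tray (a joint): Steel tray of the cabinet on slide rails: 0 = fully home, 0.205 m = fully pulled out towards the robot (along the cabinet's -x). It starts 0.195 to 0.205 out. Slides with 1 to 3 N and stays where it is left; it has a firm stop at 0.
- tray_floor (a point): Centre of the tray's inner floor (top surface, 40 above the desk), moving with the tray, axes as the cabinet. Inside the tray: 218 along x, 278 along y; side and back walls 4 thick and 22 high. With the tray out, about the front 185 of it is clear of the cabinet.
- tray_front (a point): Top middle of the outer face of the tray's aluminium front plate (6 thick, 280 wide, from 32 to 100 above the desk), facing the robot. Push this face along the cabinet's +x to slide the tray in; when home it lies 2 behind the cabinet's front plane. With the fingertips 15 below the plate's top, anything of the gripper more than 55 above the tips clears the cabinet's roof.
- door (a joint): Cabinet door, upright hinge at the left (+y) front edge: 0 = shut, growing as it swings open towards the robot, to 2.0 rad; starts 1.6 to 1.85 open. Light hinge, stays where left. About 0.05 rad before shut a spring ball under the roof meets a steel nose on the door; some 8 N on its outer half clicks it past, and the ball then holds it at 0 on its stop. A pulled-out tray blocks the door.
- door_hinge (a point): On the hinge axis, 70 above the desk, at the door's back face; axes move with the door: y from its free edge to the hinge, -x out of its outer face, z up. Door 320 wide (free edge at y = -0.320), from 10 to 131 above the desk, 20 thick (outer face at x = -0.020). Steel bar handle, upright, 80 long, 31 off the outer face at y = -0.296.
- door_push (a point): A clear spot on the door's outer face, 220 from the hinge axis, 100 above the desk; axes as door_hinge: push here along +x of this frame, following the arc about the hinge.
- bin: Blue open waste bin, fixed to the desk, 140 (x) x 190 (y) x 120 high, walls 4 thick. Origin: centre of its underside.
- bin_in (a point): Centre of the bin's inner floor, axes as the bin; the rim is 115 above it.
- stapler: Loose, may be absent. Origin at its middle (also mid-height); x along its length, y across, z up. Starts on the desk, right of the tray. Blue and black stapler, 130 long, 36 wide at the base, 32 above it, 46 high.
- thermometer: Loose, may be absent. Origin at its middle (also mid-height); x along its length, y across, z up. Starts on the desk, right of the tray. White forehead thermometer with a grey nose, 145 long, 36 wide, 32 high; grip the thicker white part (it spans x = -72 to +39).
- reader: Loose, may be absent. Origin at its middle (also mid-height); x along its length, y across, z up. Starts on the desk, right of the tray. Black pocket barcode reader with a yellow band, 115 long, 40 wide, 26 high.
- punch: Loose, may be absent. Origin at its middle (also mid-height); x along its length, y across, z up. Starts on the desk, right of the tray. Red and black hole punch, 110 long, 40 wide at the base, 34 above it, 44 high.
- ball0: Crumpled white paper ball, stiff, about 50 across (40 to 54) and 40 high; origin at its middle. It starts in the tray; it does not roll. It may be absent.
- ball1: Crumpled white paper ball, stiff, about 50 across (40 to 54) and 40 high; origin at its middle. It starts in the tray; it does not roll. It may be absent.
- ball2: Crumpled white paper ball, stiff, about 50 across (40 to 54) and 40 high; origin at its middle. It starts in the tray; it does not roll. It may be absent.
- ball3: Crumpled white paper ball, stiff, about 50 across (40 to 54) and 40 high; origin at its middle. It starts in the tray; it does not roll. It may be absent.
- sanitizer: White pump bottle of hand sanitizer, 60 across, 180 high, standing right of the cabinet. Bystander. Origin: centre of its underside.
- tubebox: Clear box of red-capped sample tubes, 90 x 200 x 100 high, beyond the tools. Bystander. Origin: centre of its underside.
- carton: White carton, 160 x 80 x 52 high, left of the cabinet. Bystander. Origin: centre of its underside.
Things that resemble listed ones, but are neither listed nor needed, are in the scene too. Leave any pink or turquoise look-alike of the ball3 alone. What is shaped like the reader but orange is not meant.

How it is judged:
By the outcome, as a careful person would: the job done as asked, in the order asked, and still so for the second after the job is handed in, with the robot touching nothing.
Of stapler, thermometer, reader, punch only 2 to 3 are there at a start; the rules pass over those that are not, and their reading is None.
Of ball0, ball1, ball2, ball3 only 3 to 4 are there at a start; the rules pass over those that are not, and their reading is None.
At some moment in a run one of ball0, ball1, ball2, ball3, stapler, thermometer, reader, punch may be knocked a few centimetres aside while the robot is not near it.
Once in a run the grip may slacken for a moment while it holds something.
It also fails if it takes over 210 s, if anything falls off the work surface, if the arm or the gripper's body presses on something with over 40 N, if the wrist force passes 120 N, or if a joint passes its speed limit or range.

### The arm

A 6-joint arm with a two-finger parallel gripper is mounted at the origin on the work surface. World frame = base frame: x ahead of the robot, y to its left, z up, the work surface at z = 0. Lengths are in mm, angles in degrees, forces in N, time in s.
With the tool pointing down it reaches from about 300 to 850 mm from the base axis. Payload 4.2 kg.
Tool frame: the origin (TCP) lies on the centre line of the jaws, within the pads' length; the fingertips stand 14 mm ahead of it and the grasp point (between the pads) lies 5 mm behind it; z points along the fingers, y is the line along which they close (so a half turn about z gives the same grasp; the last joint's range is limited). The gripper opens to 91 mm and grips with 3 to 60 N. Pads are 32 mm wide; open, the fingers measure 118 mm over their backs; the gripper's body (76 mm by 178 mm) begins 60 mm behind the grasp point.
Start: joints at [-71.562, 18.312, 89.639, -0, 72.044, -1.146], TCP at [192.734, -541.752, 227.976] pointing down, gripper open.
Joint ranges: [-177.97, 177.97], [-48.28, 115.42], [12.27, 149.76], [-77.06, 257.06], [2.81, 150.46], [-146.56, 146.56]. Speed limits (degrees/s): [147.25, 147.25, 180, 180, 180, 180].

### API

Orientations are given as [roll, pitch, yaw] about the fixed x, y, z axes, in that order (R = Rz(yaw) Ry(pitch) Rx(roll)).
In Python, from workcell import * gives the robot as it stands. The module is installed in compiled form; this text tells all that it offers.
- The arm moves only by the shell command python3 -m crank 'ROWS' [FORCE]. ROWS is JSON, a list of rows, each an object of numbers: "grip": the finger opening in m, from 0 to 0.0912; "x", "y", "z": the shift along the tool's x, y, z in m; "yaw": the turn about the tool's z in rad. In form: [{"grip": .., "x": .., "y": .., "z": .., "yaw": ..}, ...]. A call has exactly 5 rows; each row is the pose to reach, as a shift and turn from the pose commanded when the call began, along the tool's axes at that moment; what a row does not reach only later rows make up. A row lasts 1/12 s, in which the tool goes at most 41.7 mm and 7.16 degrees, less where a joint would pass 70% of its speed; a pose out of reach is approached as far as the arm can. A call with a gripper value outside its range is refused whole. The fingers move at their own pace and stop on an object; FORCE is the grip in N (left out, the last holds). Time passes only in rows, so rows that repeat a pose let the fingers close, or fill a call up. It gives the time, the measured TCP pose, the force, the opening and the grip force at its end, in the units of the state.
- state(): the state, without advancing time (a new reading comes with each control period).
- grab_frame(name): name is "scene" or "top" or "wrist"; returns the picture (384x512x3 uint8, red, green, blue); there is no depth.
- camera_model(name): a dict with "intrinsics" (3x3 intrinsics, pixels), "distortion" ([k1, k2, p1, p2, k3] as OpenCV has them; the pictures are not rectified), "R" (3x3) and "t" (3): a world point X has camera coordinates R X + t. Camera axes: x right, y down, z forward; pixel columns grow to the right and rows downward; lengths in mm; the calibration is good to about 2 mm. A picture is of the moment at which its call begins: read the wrist's pose just before it. camera_model takes no time and is no camera call; for the wrist camera it gives the pose at the moment of the call.
- job_done(): hands the job in; it is judged then, once.
The state is a dict: "time_s": time; "qpos": joint angles; "qvel": joint speeds; "effort": joint torques, N m; "ee_pos": TCP position; "ee_rot": TCP orientation; "force": force on the tool from outside, world axes, zero at the start; "torque": the same for the moment, N m; "gripper_width": finger opening in mm; "gripper_force": force on a finger pad.
Only numpy, scipy, OpenCV 4.12 (cv2) and the standard library are available. Lean on these libraries where they do the work, as an engineer would, in place of code of your own. Each camera call takes 0.05 s, during which the arm holds its last target. There are 200 camera calls.

## Working session

There is one attempt and no reset: what is moved stays moved. The work goes in short steps, Python scripts to look and compute and a shell command to move; the robot and the scene stay as the last step left them, time stands still between calls to the robot, and variables do not carry over. Pictures are saved under pics/ and viewed, at most 14 in all, crops included, and the job is handed in when it is done.

```bash
mkdir -p pics; ls; python3 - <<'E'
from workcell import *
import cv2
print(state())
for n in("top","scene"):
    f=grab_frame(n); m=camera_model(n); print(n,m)
    cv2.imwrite(f"pics/{n}0.png",cv2.resize(f[:,:,::-1],(800,600),interpolation=cv2.INTER_CUBIC))
E
```

```text
pics
{'time_s': 0.0, 'qpos': array([-7.15614903e+01,  1.83525982e+01,  8.97057469e+01,  2.04540243e-03,
        7.20440095e+01, -1.14432254e+00]), 'qvel': array([-0.0103693 ,  0.04630274, -0.07177452, -0.02795357,  0.08301676,
       -0.05934499]), 'effort': array([-3.63296458e-04, -4.12456834e+01, -2.31970829e+01,  7.26626138e-02,
        4.57607908e-02, -1.47348264e-04]), 'ee_pos': array([ 192.59804564, -541.28051155,  227.11513282]), 'ee_rot': array([-1.79897705e+02, -3.98837203e-03,  1.95821963e+01]), 'force': array([ 0.56077921, -0.13970298,  0.17840459]), 'torque': array([-0.07652992,  0.0009098 ,  0.01939905]), 'gripper_force': 0.0, 'gripper_width': 91.58884325167887}
top {'intrinsics': array([[379.6525594 ,   0.        , 262.9713996 ],
       [  0.        , 379.6525594 , 191.64117562],
       [  0.        ,   0.        ,   1.        ]]), 'distortion': array([-0.08031865,  0.        ,  0.        ,  0.        ,  0.        ]), 'R': array([[ 0.02476303, -0.99950173, -0.01957251],
       [-0.9869427 , -0.02132549, -0.15965375],
       [ 0.15915681,  0.02327046, -0.98697903]]), 't': array([ -29.41902991,  582.48414033, 1332.26325804])}
scene {'intrinsics': array([[489.92541956,   0.        , 254.96962623],
       [  0.        , 489.92541956, 194.85911696],
       [  0.        ,   0.        ,   1.        ]]), 'distortion': array([-0.06318909,  0.        ,  0.        ,  0.        ,  0.        ]), 'R': array([[-0.89592367,  0.44394555, -0.01526836],
       [ 0.35013152,  0.6846108 , -0.63930898],
       [-0.2733655 , -0.57811798, -0.76879835]]), 't': array([ 546.87302953, -105.81120878, 1720.18978108])}
```

View pics/top0.png

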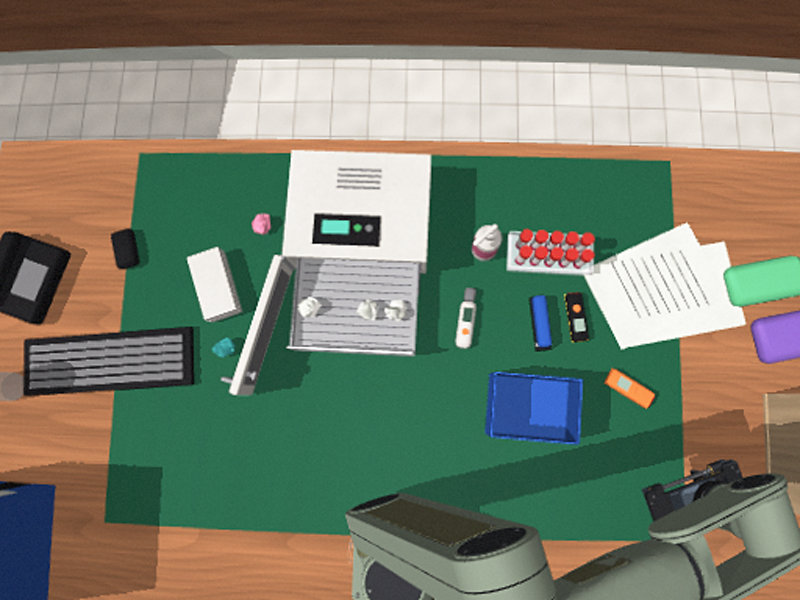

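View pics/scene0.png

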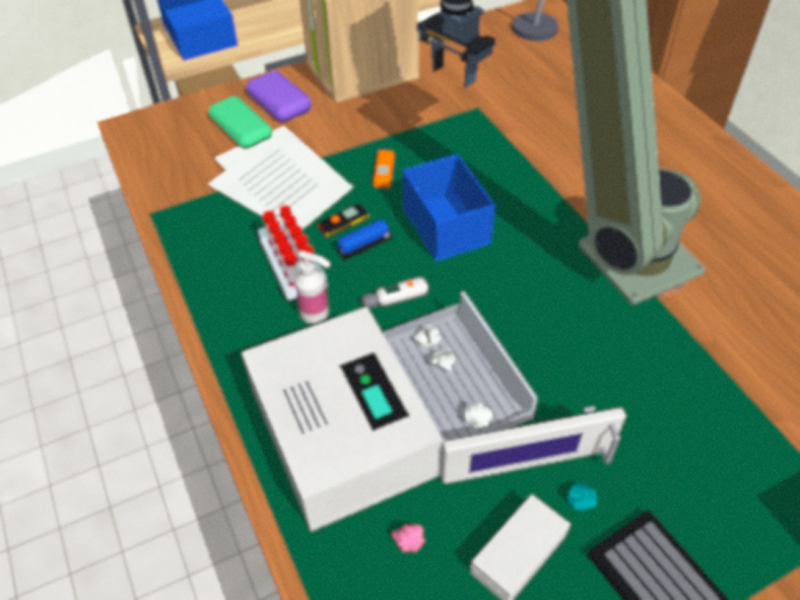

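Top view: the white balls are at (309,306), (369,309) and (398,309) in the tray. The tools out are the thermometer (467,318), blue stapler (541,322) and black reader with yellow band (575,316). Look-alikes to leave alone are the orange reader (630,388), pink ball (261,223), turquoise ball (224,347) and a black mouse-like thing (124,249). The bin is at (535,407). The scene view agrees.

```bash
cat > h.py <<'E'
from workcell import *
import numpy as np, cv2
def ray(m,uv):
    p=cv2.undistortPoints(np.array([[uv]],float),m["intrinsics"],m["distortion"])[0,0]
    d=m["R"].T@np.array([p[0],p[1],1]); return -m["R"].T@m["t"],d
def w(uv,z,m=None,s=1.5625):
    m=m or camera_model("top"); c,d=ray(m,(np.array(uv)+.5)/s-.5); return (c+d*(z-c[2])/d[2]).round(1)
def px(X,m,s=1.5625):
    p=cv2.projectPoints(np.array(X,float).reshape(-1,3),cv2.Rodrigues(m["R"])[0],m["t"],m["intrinsics"],m["distortion"])[0].reshape(-1,2)
    return (p+.5)*s-.5
def go(x,y,z,yaw=None,pos=None):
    "shift in tool axes from the current pose, to TCP target"
    s=state(); p=s["ee_pos"]; a=np.radians(s["ee_rot"][2]); R=np.array([[np.cos(a),np.sin(a)],[np.sin(a),-np.cos(a)]])
    d=R.T@(np.array([x,y])-p[:2])
    dy=0 if yaw is None else -((yaw-np.degrees(a)+90)%180-90)
    print("x %.4f y %.4f z %.4f yaw %.3f rad"%(d[0]/1e3,d[1]/1e3,(p[2]-z)/1e3,np.radians(dy)))
E
python3 - <<'E'
from h import *
for n,uv,z in [("roofBL",(290,151),135),("roofBR",(431,154),135),("roofFR",(428,262),135),("roofFL",(283,256),135),
 ("plateR",(417,352),100),("plateL",(289,346),100),("ball",(309,306),60),("ball",(369,309),60),("ball",(398,309),60),
 ("thNose",(470,290),25),("thTail",(465,347),25),("stA",(541,295),40),("stB",(543,349),40),("rdA",(571,293),26),("rdB",(582,340),26),
 ("binTL",(490,373),120),("binTR",(582,376),120),("binBR",(580,442),120),("binBL",(487,437),120),("doorhinge",(286,258),131),("doorfree",(235,394),131),
 ("doorfree2",(248,394),131)]: print(n,w(uv,z))
f=grab_frame("top")[:,:,::-1]; cv2.imwrite("pics/c1.png",cv2.resize(f[150:270,140:390],(800,384),interpolation=cv2.INTER_CUBIC))
E
```

```text
roofBL [908.4 268.7 135. ]
roofBR [905.2 -54.7 135. ]
roofFR [653.4 -52.8 135. ]
roofFL [660.8 268.8 135. ]
plateR [458.1 -32.9 100. ]
plateL [464.3 251.8 100. ]
ball [561.  219.5  60. ]
ball [557.1  80.2  60. ]
ball [558.6  13.5  60. ]
thNose [ 612.8 -153.9   25. ]
thTail [ 477.7 -143.5   25. ]
stA [ 601.8 -318.9   40. ]
stB [ 475.6 -322.4   40. ]
rdA [ 610.6 -393.    26. ]
rdB [ 499.6 -417.    26. ]
binTL [ 414.9 -191.5  120. ]
binTR [ 412.3 -390.6  120. ]
binBR [ 272.3 -384.5  120. ]
binBL [ 279.1 -186.1  120. ]
doorhinge [657.3 262.7 131. ]
doorfree [355.2 357.  131. ]
doorfree2 [356.1 328.5 131. ]
```

View pics/c1.png

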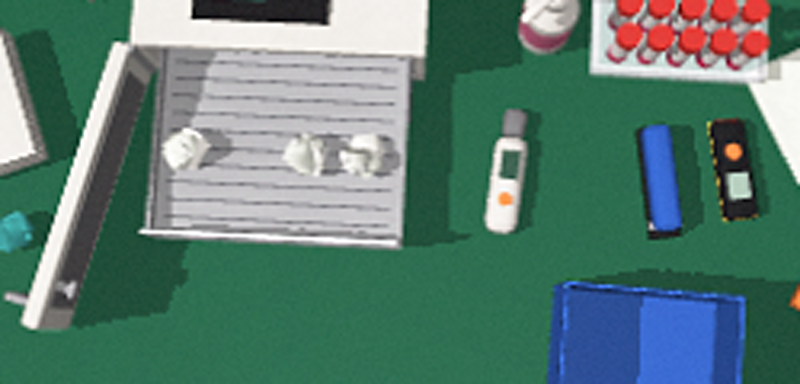

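The crop confirms the choice: three crumpled white balls in the tray, the thermometer, the blue and black stapler, and the black reader with its yellow edge. Sizes agree with the description: cabinet 323 wide, plate about 285, bin 140 x 199. First I turn the wrist.

```bash
python3 -m crank '[{"yaw":-0.12,"grip":0.08},{"yaw":-0.24,"grip":0.08},{"yaw":-0.36,"grip":0.08},{"yaw":-0.48,"grip":0.08},{"yaw":-0.6,"grip":0.08}]' 20
python3 -m crank '[{"yaw":-0.12,"grip":0.08},{"yaw":-0.24,"grip":0.08},{"yaw":-0.36,"grip":0.08},{"yaw":-0.48,"grip":0.08},{"yaw":-0.627,"grip":0.08}]'
python3 -c "
from h import *
go(554,13.5,200,90)"
```

```text
x 0.5265 y -0.4016 z 0.0273 yaw -1.229 radvalidation failed for argument at $[0]...
validation failed for argument at $[0]...
```

```bash
python3 -m crank '[{"grip":0.08,"x":0,"y":0,"z":0,"yaw":-0.12},{"grip":0.08,"x":0,"y":0,"z":0,"yaw":-0.24},{"grip":0.08,"x":0,"y":0,"z":0,"yaw":-0.36},{"grip":0.08,"x":0,"y":0,"z":0,"yaw":-0.48},{"grip":0.08,"x":0,"y":0,"z":0,"yaw":-0.6}]' 20
python3 -m crank '[{"grip":0.08,"x":0,"y":0,"z":0,"yaw":-0.12},{"grip":0.08,"x":0,"y":0,"z":0,"yaw":-0.24},{"grip":0.08,"x":0,"y":0,"z":0,"yaw":-0.36},{"grip":0.08,"x":0,"y":0,"z":0,"yaw":-0.48},{"grip":0.08,"x":0,"y":0,"z":0,"yaw":-0.62}]'
python3 -c "
from h import *
go(554,13.5,200,90)"
```

```text
time_s: 0.57
ee_pos: [192.7, -541.5, 227.6]
ee_rot: [-180.0, -0.0, 54.3]
force: [-0.0, -0.5, 0.1]
gripper_width: 80.5
gripper_force: 0.0
time_s: 0.98
ee_pos: [192.7, -541.6, 227.6]
ee_rot: [-180.0, -0.0, 89.0]
force: [0.8, -0.4, 0.5]
gripper_width: 79.8
gripper_force: 0.0
x 0.5615 y 0.3513 z 0.0276 yaw -0.018 rad
```

```bash
python3 -m crank '[{"grip":0.08,"x":0.03,"y":0.018,"z":0,"yaw":-0.018},{"grip":0.08,"x":0.06,"y":0.036,"z":0,"yaw":-0.018},{"grip":0.08,"x":0.09,"y":0.054,"z":0,"yaw":-0.018},{"grip":0.08,"x":0.12,"y":0.072,"z":0,"yaw":-0.018},{"grip":0.08,"x":0.15,"y":0.09,"z":0,"yaw":-0.018}]' >/dev/null
python3 -m crank '[{"grip":0.08,"x":0.03,"y":0.018,"z":0,"yaw":0},{"grip":0.08,"x":0.06,"y":0.036,"z":0,"yaw":0},{"grip":0.08,"x":0.09,"y":0.054,"z":0,"yaw":0},{"grip":0.08,"x":0.12,"y":0.072,"z":0,"yaw":0},{"grip":0.08,"x":0.15,"y":0.09,"z":0,"yaw":0}]' >/dev/null
python3 -m crank '[{"grip":0.08,"x":0.03,"y":0.02,"z":0,"yaw":0},{"grip":0.08,"x":0.06,"y":0.04,"z":0,"yaw":0},{"grip":0.08,"x":0.09,"y":0.06,"z":0,"yaw":0},{"grip":0.08,"x":0.12,"y":0.08,"z":0,"yaw":0},{"grip":0.08,"x":0.15,"y":0.1,"z":0,"yaw":0}]'
python3 - <<'E'
from h import *
go(554,13.5,200,90)
m=camera_model("wrist");f=grab_frame("wrist"); cv2.imwrite("pics/w1.png",f[:,:,::-1])
X=[[559,13.5,60],[557,80,60],[561,219,60],[461,-30,100],[461,250,100],[657,107,135]]
print(px(X,m,1).round())
E
```

```text
time_s: 2.23
ee_pos: [478.6, -93.4, 227.8]
ee_rot: [-180.0, 0.0, 89.7]
force: [-0.3, -0.4, 0.5]
gripper_width: 80.0
gripper_force: 0.0
x 0.1073 y 0.0748 z 0.0278 yaw -0.006 rad
[[ 338.   68.]
 [ 339.   -9.]
 [ 343. -165.]
 [ 229.  117.]
 [ 227. -225.]
 [ 500.  -70.]]
```

View pics/w1.png

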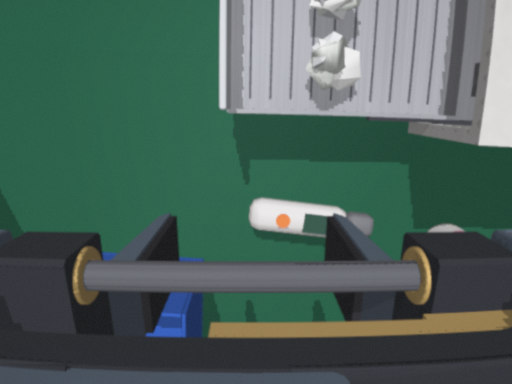

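Ball at (335,62) against a predicted (338,68), so its y is about 17. The tray, thermometer and cabinet sit as computed. Grasping.

```bash
python3 -m crank '[{"grip":0.08,"x":0.022,"y":0.015,"z":0.005,"yaw":0},{"grip":0.08,"x":0.044,"y":0.03,"z":0.01,"yaw":0},{"grip":0.08,"x":0.066,"y":0.045,"z":0.02,"yaw":0},{"grip":0.08,"x":0.088,"y":0.06,"z":0.03,"yaw":0},{"grip":0.08,"x":0.111,"y":0.075,"z":0.04,"yaw":0}]' >/dev/null
python3 -m crank '[{"grip":0.08,"x":0,"y":0,"z":0.03,"yaw":0},{"grip":0.08,"x":0,"y":0,"z":0.06,"yaw":0},{"grip":0.08,"x":0,"y":0,"z":0.09,"yaw":0},{"grip":0.08,"x":0,"y":0,"z":0.115,"yaw":0},{"grip":0.08,"x":0,"y":0,"z":0.127,"yaw":0}]'
python3 -m crank '[{"grip":0.02,"x":0,"y":0,"z":0,"yaw":0},{"grip":0.02,"x":0,"y":0,"z":0,"yaw":0},{"grip":0.02,"x":0,"y":0,"z":0,"yaw":0},{"grip":0.02,"x":0,"y":0,"z":0,"yaw":0},{"grip":0.02,"x":0,"y":0,"z":0,"yaw":0}]' 20
```

```text
time_s: 3.12
ee_pos: [551.3, 15.3, 57.4]
ee_rot: [-179.6, 0.0, 89.7]
force: [0.1, 0.1, -0.0]
gripper_width: 80.2
gripper_force: 0.0
time_s: 3.53
ee_pos: [554.7, 15.4, 62.3]
ee_rot: [179.8, 0.0, 89.7]
force: [0.3, -0.5, 1.3]
gripper_width: 50.9
gripper_force: 20.0
```

```bash
python3 -m crank '[{"grip":0.02,"x":0,"y":0,"z":-0.022,"yaw":0},{"grip":0.02,"x":0,"y":0,"z":-0.044,"yaw":0},{"grip":0.02,"x":0,"y":0,"z":-0.066,"yaw":0},{"grip":0.02,"x":0,"y":0,"z":-0.09,"yaw":0},{"grip":0.02,"x":0,"y":0,"z":-0.11,"yaw":0}]'
python3 -m crank '[{"grip":0.02,"x":-0.026,"y":-0.021,"z":0,"yaw":0},{"grip":0.02,"x":-0.052,"y":-0.042,"z":0,"yaw":0},{"grip":0.02,"x":-0.078,"y":-0.063,"z":0,"yaw":0},{"grip":0.02,"x":-0.104,"y":-0.084,"z":0,"yaw":0},{"grip":0.02,"x":-0.13,"y":-0.105,"z":0,"yaw":0}]' >/dev/null
python3 -m crank '[{"grip":0.02,"x":-0.026,"y":-0.021,"z":0,"yaw":0},{"grip":0.02,"x":-0.052,"y":-0.042,"z":0,"yaw":0},{"grip":0.02,"x":-0.078,"y":-0.063,"z":0,"yaw":0},{"grip":0.02,"x":-0.104,"y":-0.084,"z":0.01,"yaw":0},{"grip":0.02,"x":-0.133,"y":-0.105,"z":0.02,"yaw":0}]'
python3 -m crank '[{"grip":0.02,"x":0,"y":0,"z":0,"yaw":0},{"grip":0.08,"x":0,"y":0,"z":0,"yaw":0},{"grip":0.08,"x":0,"y":0,"z":0,"yaw":0},{"grip":0.08,"x":0,"y":0,"z":0,"yaw":0},{"grip":0.08,"x":0,"y":0,"z":0,"yaw":0}]'
python3 - <<'E'
from h import *
f=grab_frame("top"); cv2.imwrite("pics/t2.png",cv2.resize(f[130:300,130:400,::-1],(800,504),interpolation=cv2.INTER_CUBIC))
go(554,80,150,90)
E
```

```text
time_s: 3.95
ee_pos: [554.2, 15.4, 173.5]
ee_rot: [179.8, 0.0, 89.7]
force: [0.6, 0.1, -0.2]
gripper_width: 50.9
gripper_force: 20.0
time_s: 4.78
ee_pos: [341.6, -247.5, 152.2]
ee_rot: [179.8, 0.1, 89.7]
force: [1.4, -1.2, -0.2]
gripper_width: 51.2
gripper_force: 20.0
time_s: 5.2
ee_pos: [343.2, -245.6, 151.5]
ee_rot: [179.9, 0.0, 89.8]
force: [0.2, 0.3, -0.8]
gripper_width: 75.0
gripper_force: 0.0
x 0.3264 y 0.2096 z 0.0014 yaw -0.004 rad
```

View pics/t2.png

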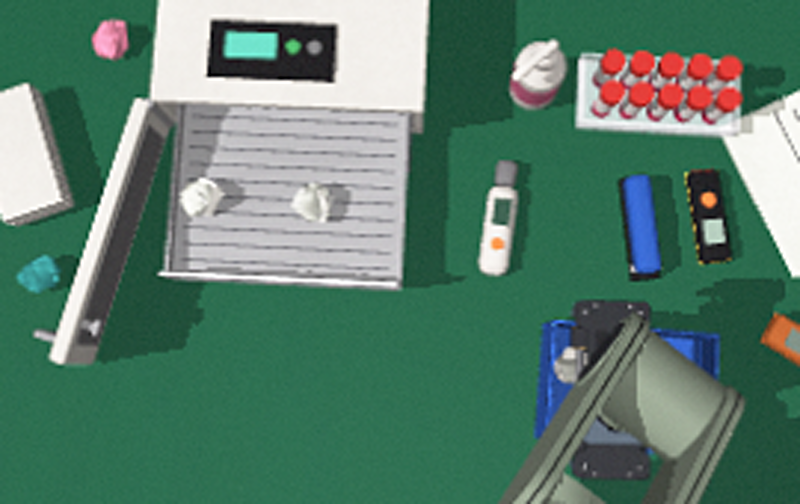

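Two balls remain, at (203,197) and (315,203), unmoved. The first is in the bin at (570,365).

```bash
python3 -m crank '[{"grip":0.08,"x":0.032,"y":0.021,"z":-0.005,"yaw":0},{"grip":0.08,"x":0.064,"y":0.042,"z":-0.01,"yaw":0},{"grip":0.08,"x":0.096,"y":0.063,"z":-0.01,"yaw":0},{"grip":0.08,"x":0.128,"y":0.084,"z":-0.01,"yaw":0},{"grip":0.08,"x":0.16,"y":0.105,"z":-0.01,"yaw":0}]' >/dev/null
python3 -m crank '[{"grip":0.08,"x":0.033,"y":0.021,"z":0,"yaw":0},{"grip":0.08,"x":0.066,"y":0.042,"z":0,"yaw":0},{"grip":0.08,"x":0.099,"y":0.063,"z":0,"yaw":0},{"grip":0.08,"x":0.132,"y":0.084,"z":0,"yaw":0},{"grip":0.08,"x":0.167,"y":0.105,"z":0.01,"yaw":0}]' 
python3 -m crank '[{"grip":0.08,"x":0,"y":0,"z":0.02,"yaw":0},{"grip":0.08,"x":0,"y":0,"z":0.04,"yaw":0},{"grip":0.08,"x":0,"y":0,"z":0.06,"yaw":0},{"grip":0.08,"x":0,"y":0,"z":0.08,"yaw":0},{"grip":0.08,"x":0,"y":0,"z":0.09,"yaw":0}]'
python3 -m crank '[{"grip":0.02,"x":0,"y":0,"z":0,"yaw":0},{"grip":0.02,"x":0,"y":0,"z":0,"yaw":0},{"grip":0.02,"x":0,"y":0,"z":0,"yaw":0},{"grip":0.02,"x":0,"y":0,"z":0,"yaw":0},{"grip":0.02,"x":0,"y":0,"z":0,"yaw":0}]' 25
```

```text
time_s: 6.08
ee_pos: [556.0, 82.3, 152.7]
ee_rot: [179.8, -0.0, 89.8]
force: [0.6, -0.9, -0.4]
gripper_width: 80.0
gripper_force: 0.0
time_s: 6.5
ee_pos: [552.6, 80.3, 58.7]
ee_rot: [-179.8, 0.0, 89.8]
force: [-0.6, -0.1, 0.2]
gripper_width: 80.0
gripper_force: 0.0
time_s: 6.92
ee_pos: [554.8, 79.3, 62.3]
ee_rot: [179.9, -0.0, 89.7]
force: [0.1, 0.9, 2.7]
gripper_width: 51.2
gripper_force: 25.0
```

```bash
python3 -m crank '[{"grip":0.02,"x":0,"y":0,"z":-0.022,"yaw":0},{"grip":0.02,"x":0,"y":0,"z":-0.044,"yaw":0},{"grip":0.02,"x":0,"y":0,"z":-0.066,"yaw":0},{"grip":0.02,"x":0,"y":0,"z":-0.09,"yaw":0},{"grip":0.02,"x":0,"y":0,"z":-0.11,"yaw":0}]' >/dev/null
python3 -m crank '[{"grip":0.02,"x":-0.03,"y":-0.014,"z":0,"yaw":0},{"grip":0.02,"x":-0.06,"y":-0.028,"z":0,"yaw":0},{"grip":0.02,"x":-0.09,"y":-0.042,"z":0,"yaw":0},{"grip":0.02,"x":-0.12,"y":-0.056,"z":0,"yaw":0},{"grip":0.02,"x":-0.15,"y":-0.07,"z":0,"yaw":0}]' >/dev/null
python3 -m crank '[{"grip":0.02,"x":-0.024,"y":-0.014,"z":0,"yaw":0},{"grip":0.02,"x":-0.048,"y":-0.028,"z":0,"yaw":0},{"grip":0.02,"x":-0.072,"y":-0.042,"z":0,"yaw":0},{"grip":0.02,"x":-0.096,"y":-0.056,"z":0,"yaw":0},{"grip":0.02,"x":-0.12,"y":-0.07,"z":0,"yaw":0}]' >/dev/null
python3 -m crank '[{"grip":0.02,"x":-0.025,"y":-0.02,"z":0,"yaw":0},{"grip":0.02,"x":-0.05,"y":-0.04,"z":0,"yaw":0},{"grip":0.02,"x":-0.075,"y":-0.06,"z":0,"yaw":0},{"grip":0.02,"x":-0.09,"y":-0.07,"z":0.01,"yaw":0},{"grip":0.02,"x":-0.1,"y":-0.07,"z":0.02,"yaw":0}]'
python3 -m crank '[{"grip":0.02,"x":0,"y":0,"z":0,"yaw":0},{"grip":0.08,"x":0,"y":0,"z":0,"yaw":0},{"grip":0.08,"x":0,"y":0,"z":0,"yaw":0},{"grip":0.08,"x":0,"y":0,"z":0,"yaw":0},{"grip":0.08,"x":0,"y":0,"z":0,"yaw":0}]'
python3 - <<'E'
from h import *
f=grab_frame("top"); cv2.imwrite("pics/t3.png",cv2.resize(f[130:300,130:400,::-1],(800,504),interpolation=cv2.INTER_CUBIC))
go(554,220,150,90)
# compare with previous frame region of last ball
a=cv2.imread("pics/t2.png").astype(int);b=cv2.imread("pics/t3.png").astype(int)
d=(abs(a-b).max(2)>60).astype(np.uint8);n,_,s,c=cv2.connectedComponentsWithStats(d)
print([(c[i].round(),s[i,4]) for i in range(1,n) if s[i,4]>60])
E
```

```text
time_s: 8.58
ee_pos: [340.2, -291.3, 151.8]
ee_rot: [179.9, 0.1, 89.5]
force: [0.1, 0.6, 0.0]
gripper_width: 51.4
gripper_force: 25.0
time_s: 9.0
ee_pos: [342.5, -289.0, 151.4]
ee_rot: [180.0, 0.0, 89.8]
force: [0.5, -0.0, 0.3]
gripper_width: 75.4
gripper_force: 0.0
x 0.5100 y 0.2093 z 0.0014 yaw -0.004 rad
[(array([302., 200.]), np.int32(84)), (array([715., 385.]), np.int32(6165)), (array([596., 325.]), np.int32(176)), (array([579., 403.]), np.int32(5499)), (array([634., 347.]), np.int32(205)), (array([654., 393.]), np.int32(254)), (array([677., 439.]), np.int32(2161)), (array([757., 455.]), np.int32(1090)), (array([768., 461.]), np.int32(642)), (array([594., 465.]), np.int32(411)), (array([617., 484.]), np.int32(1520)), (array([703., 483.]), np.int32(153)), (array([562., 488.]), np.int32(159))]
```

```bash
python3 -m crank '[{"grip":0.08,"x":0.034,"y":0.014,"z":-0.005,"yaw":0},{"grip":0.08,"x":0.068,"y":0.028,"z":-0.01,"yaw":0},{"grip":0.08,"x":0.102,"y":0.042,"z":-0.01,"yaw":0},{"grip":0.08,"x":0.136,"y":0.056,"z":-0.01,"yaw":0},{"grip":0.08,"x":0.17,"y":0.07,"z":-0.01,"yaw":0}]' >/dev/null
python3 -m crank '[{"grip":0.08,"x":0.034,"y":0.014,"z":0,"yaw":0},{"grip":0.08,"x":0.068,"y":0.028,"z":0,"yaw":0},{"grip":0.08,"x":0.102,"y":0.042,"z":0,"yaw":0},{"grip":0.08,"x":0.136,"y":0.056,"z":0,"yaw":0},{"grip":0.08,"x":0.17,"y":0.07,"z":0,"yaw":0}]' >/dev/null
python3 -m crank '[{"grip":0.08,"x":0.034,"y":0.014,"z":-0.01,"yaw":0},{"grip":0.08,"x":0.068,"y":0.028,"z":-0.01,"yaw":0},{"grip":0.08,"x":0.102,"y":0.042,"z":-0.01,"yaw":0},{"grip":0.08,"x":0.136,"y":0.056,"z":-0.01,"yaw":0},{"grip":0.08,"x":0.168,"y":0.07,"z":-0.01,"yaw":0}]'
python3 -m crank '[{"grip":0.08,"x":0,"y":0,"z":0.025,"yaw":0},{"grip":0.08,"x":0,"y":0,"z":0.05,"yaw":0},{"grip":0.08,"x":0,"y":0,"z":0.075,"yaw":0},{"grip":0.08,"x":0,"y":0,"z":0.098,"yaw":0},{"grip":0.08,"x":0,"y":0,"z":0.11,"yaw":0}]'
python3 -m crank '[{"grip":0.02,"x":0,"y":0,"z":0,"yaw":0},{"grip":0.02,"x":0,"y":0,"z":0,"yaw":0},{"grip":0.02,"x":0,"y":0,"z":0,"yaw":0},{"grip":0.02,"x":0,"y":0,"z":0,"yaw":0},{"grip":0.02,"x":0,"y":0,"z":0,"yaw":0}]' 25
```

```text
time_s: 10.3
ee_pos: [555.0, 219.9, 171.3]
ee_rot: [180.0, -0.0, 89.7]
force: [-0.1, 0.1, -0.3]
gripper_width: 79.9
gripper_force: 0.0
time_s: 10.72
ee_pos: [553.0, 217.4, 58.2]
ee_rot: [-179.8, 0.1, 89.7]
force: [0.3, -0.6, -0.4]
gripper_width: 79.7
gripper_force: 0.0
time_s: 11.13
ee_pos: [555.6, 217.5, 62.4]
ee_rot: [179.8, -0.1, 89.7]
force: [0.6, -0.3, 2.8]
gripper_width: 49.8
gripper_force: 25.1
```

```bash
python3 -m crank '[{"grip":0.02,"x":0,"y":0,"z":-0.022,"yaw":0},{"grip":0.02,"x":0,"y":0,"z":-0.044,"yaw":0},{"grip":0.02,"x":0,"y":0,"z":-0.066,"yaw":0},{"grip":0.02,"x":0,"y":0,"z":-0.09,"yaw":0},{"grip":0.02,"x":0,"y":0,"z":-0.11,"yaw":0}]' >/dev/null
python3 -m crank '[{"grip":0.02,"x":-0.035,"y":-0.014,"z":0,"yaw":0},{"grip":0.02,"x":-0.07,"y":-0.028,"z":0,"yaw":0},{"grip":0.02,"x":-0.105,"y":-0.042,"z":0,"yaw":0},{"grip":0.02,"x":-0.14,"y":-0.056,"z":0,"yaw":0},{"grip":0.02,"x":-0.175,"y":-0.07,"z":0,"yaw":0}]' >/dev/null
python3 -m crank '[{"grip":0.02,"x":-0.035,"y":-0.014,"z":0,"yaw":0},{"grip":0.02,"x":-0.07,"y":-0.028,"z":0,"yaw":0},{"grip":0.02,"x":-0.105,"y":-0.042,"z":0,"yaw":0},{"grip":0.02,"x":-0.14,"y":-0.056,"z":0,"yaw":0},{"grip":0.02,"x":-0.175,"y":-0.07,"z":0,"yaw":0}]' >/dev/null
python3 -m crank '[{"grip":0.02,"x":-0.035,"y":-0.014,"z":0,"yaw":0},{"grip":0.02,"x":-0.07,"y":-0.028,"z":0,"yaw":0},{"grip":0.02,"x":-0.105,"y":-0.042,"z":0,"yaw":0},{"grip":0.02,"x":-0.14,"y":-0.056,"z":0.01,"yaw":0},{"grip":0.02,"x":-0.175,"y":-0.07,"z":0.02,"yaw":0}]'
python3 -m crank '[{"grip":0.02,"x":0,"y":0,"z":0,"yaw":0},{"grip":0.02,"x":0,"y":0,"z":0,"yaw":0},{"grip":0.08,"x":0,"y":0,"z":0,"yaw":0},{"grip":0.08,"x":0,"y":0,"z":0,"yaw":0},{"grip":0.08,"x":0,"y":0,"z":0,"yaw":0}]'
python3 -m crank '[{"grip":0.08,"x":0.03,"y":0.02,"z":-0.005,"yaw":0},{"grip":0.08,"x":0.06,"y":0.04,"z":-0.01,"yaw":0},{"grip":0.08,"x":0.09,"y":0.06,"z":-0.015,"yaw":0},{"grip":0.08,"x":0.12,"y":0.08,"z":-0.02,"yaw":0},{"grip":0.08,"x":0.15,"y":0.1,"z":-0.03,"yaw":0}]'
python3 - <<'E'
from h import *
f=grab_frame("top"); cv2.imwrite("pics/t4.png",cv2.resize(f[130:300,130:400,::-1],(800,504),interpolation=cv2.INTER_CUBIC))
E
```

```text
time_s: 12.8
ee_pos: [341.2, -308.8, 152.3]
ee_rot: [179.8, 0.2, 89.6]
force: [-0.0, 0.9, 0.5]
gripper_width: 49.5
gripper_force: 25.0
time_s: 13.22
ee_pos: [342.4, -305.6, 151.6]
ee_rot: [179.9, 0.0, 89.8]
force: [0.1, 0.5, 0.5]
gripper_width: 67.3
gripper_force: 0.0
time_s: 13.63
ee_pos: [442.9, -154.3, 181.1]
ee_rot: [-180.0, -0.0, 89.8]
force: [0.4, -1.6, 0.5]
gripper_width: 79.8
gripper_force: 0.0
```

View pics/t4.png

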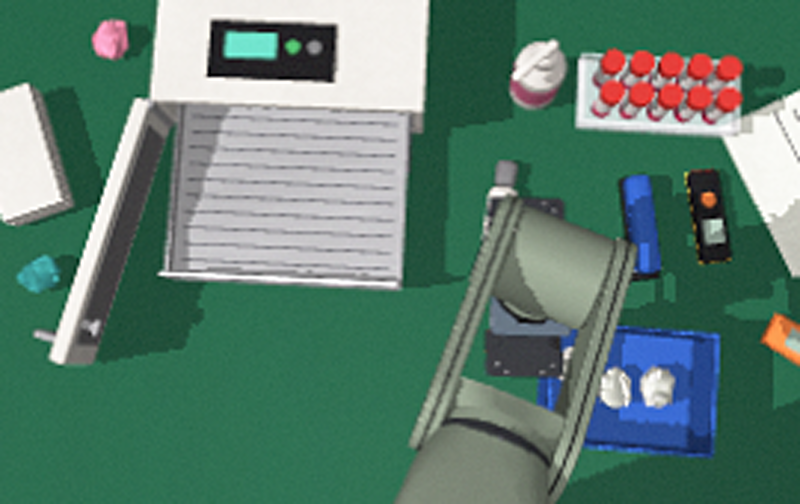

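All three balls are in the bin: (657,385), (615,388) and (568,362, partly hidden). The tray is empty and the tools are unmoved. Next I measure the tools.

```bash
python3 - <<'E'
from h import *
c=lambda u,v:(140+(u+.5)/3.2-.5,150+(v+.5)/3.2-.5)
def P(uv,z): return w(c(*uv),z,s=1)
def pr(n,a,b):
    d=a-b; print(n,a,b,"len %.0f yaw %.1f mid"%(np.linalg.norm(d),np.degrees(np.arctan2(d[1],d[0]))),(a+b)/2)
pr("therm",P((516,110),16),P((501,232),16))
pr("therm body mid line",P((509,142),25),P((503,215),25))
pr("stapler",P((655,125),40),P((667,232),40))
pr("reader",(P((709,122),26)+P((744,120),26))/2,(P((722,218),26)+P((757,215),26))/2)
go(545,-148,120,-4)
E
```

```text
therm [ 619.7 -155.6   16. ] [ 477.4 -139.8   16. ] len 143 yaw -6.3 mid [ 548.55 -147.7    16.  ]
therm body mid line [ 580.4 -147.2   25. ] [ 496.1 -141.2   25. ] len 85 yaw -4.1 mid [ 538.25 -144.2    25.  ]
stapler [ 601.3 -312.6   40. ] [ 479.4 -325.2   40. ] len 123 yaw 5.9 mid [ 540.35 -318.9    40.  ]
reader [ 610.2 -398.3   26. ] [ 499.9  -411.25   26.  ] len 111 yaw 6.7 mid [ 555.05  -404.775   26.   ]
x 0.0023 y 0.0972 z 0.0635 yaw -1.502 rad
```

```bash
python3 -m crank '[{"grip":0.08,"x":0,"y":0,"z":0,"yaw":0.12},{"grip":0.08,"x":0,"y":0,"z":0,"yaw":0.24},{"grip":0.08,"x":0,"y":0,"z":0,"yaw":0.36},{"grip":0.08,"x":0,"y":0,"z":0,"yaw":0.48},{"grip":0.08,"x":0,"y":0,"z":0,"yaw":0.6}]' >/dev/null
python3 -m crank '[{"grip":0.08,"x":0,"y":0,"z":0,"yaw":0.12},{"grip":0.08,"x":0,"y":0,"z":0,"yaw":0.24},{"grip":0.08,"x":0,"y":0,"z":0,"yaw":0.36},{"grip":0.08,"x":0,"y":0,"z":0,"yaw":0.48},{"grip":0.08,"x":0,"y":0,"z":0,"yaw":0.6}]' >/dev/null
python3 -m crank '[{"grip":0.08,"x":0,"y":0,"z":0,"yaw":0.11},{"grip":0.08,"x":0,"y":0,"z":0,"yaw":0.22},{"grip":0.08,"x":0,"y":0,"z":0,"yaw":0.33},{"grip":0.08,"x":0,"y":0,"z":0,"yaw":0.44},{"grip":0.08,"x":0,"y":0,"z":0,"yaw":0.44}]'
python3 - <<'E'
from h import *
m=camera_model("wrist");f=grab_frame("wrist");cv2.imwrite("pics/w2.png",f[:,:,::-1])
print(px([[620,-155,16],[477,-140,16],[540,-145,25]],m,1).round()); go(540,-145,120,-5)
E
```

```text
time_s: 14.93
ee_pos: [442.7, -156.3, 181.4]
ee_rot: [180.0, -0.0, -4.3]
force: [-0.2, 0.2, -0.4]
gripper_width: 79.9
gripper_force: 0.0
[[234. -13.]
 [231. 150.]
 [229.  80.]]
x 0.0963 y -0.0183 z 0.0613 yaw 0.016 rad
```

View pics/w2.png

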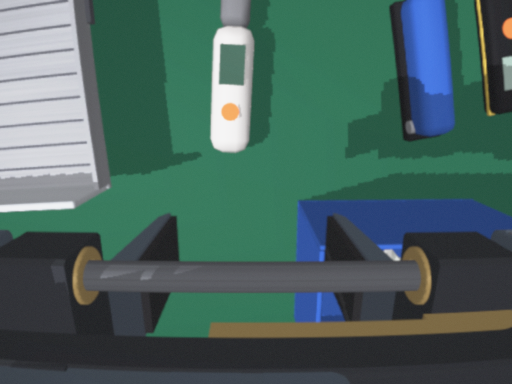

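The thermometer is where predicted: body centre about (232,85).

```bash
python3 -m crank '[{"grip":0.08,"x":0.02,"y":-0.003,"z":0.012,"yaw":0.018},{"grip":0.08,"x":0.04,"y":-0.006,"z":0.024,"yaw":0.018},{"grip":0.08,"x":0.06,"y":-0.01,"z":0.036,"yaw":0.018},{"grip":0.08,"x":0.08,"y":-0.013,"z":0.05,"yaw":0.018},{"grip":0.08,"x":0.096,"y":-0.017,"z":0.061,"yaw":0.018}]' >/dev/null
python3 -m crank '[{"grip":0.08,"x":0,"y":0,"z":0.025,"yaw":0},{"grip":0.08,"x":0,"y":0,"z":0.05,"yaw":0},{"grip":0.08,"x":0,"y":0,"z":0.075,"yaw":0},{"grip":0.08,"x":0,"y":0,"z":0.09,"yaw":0},{"grip":0.08,"x":0,"y":0,"z":0.1,"yaw":0}]' 
python3 -m crank '[{"grip":0.01,"x":0,"y":0,"z":0,"yaw":0},{"grip":0.01,"x":0,"y":0,"z":0,"yaw":0},{"grip":0.01,"x":0,"y":0,"z":0,"yaw":0},{"grip":0.01,"x":0,"y":0,"z":0,"yaw":0},{"grip":0.01,"x":0,"y":0,"z":0,"yaw":0}]' 30
python3 -m crank '[{"grip":0.01,"x":0,"y":0,"z":0,"yaw":0},{"grip":0.01,"x":0,"y":0,"z":-0.02,"yaw":0},{"grip":0.01,"x":0,"y":0,"z":-0.05,"yaw":0},{"grip":0.01,"x":0,"y":0,"z":-0.08,"yaw":0},{"grip":0.01,"x":0,"y":0,"z":-0.11,"yaw":0}]'
python3 - <<'E'
from h import *
go(548,170,130,-1)
E
```

```text
time_s: 15.82
ee_pos: [538.6, -146.6, 18.2]
ee_rot: [-180.0, 0.2, -5.1]
force: [0.2, -0.4, -0.5]
gripper_width: 80.2
gripper_force: 0.0
time_s: 16.23
ee_pos: [540.3, -147.7, 21.2]
ee_rot: [180.0, -0.1, -5.3]
force: [0.4, -0.1, 0.3]
gripper_width: 49.3
gripper_force: 0.0
time_s: 16.65
ee_pos: [539.1, -147.3, 131.3]
ee_rot: [-180.0, 0.0, -5.3]
force: [0.6, -0.6, -1.2]
gripper_width: 36.0
gripper_force: 30.0
x -0.0206 y -0.3168 z 0.0013 yaw -0.076 rad
```

```bash
python3 -m crank '[{"grip":0.01,"x":-0.002,"y":-0.032,"z":-0.01,"yaw":0},{"grip":0.01,"x":-0.004,"y":-0.064,"z":-0.02,"yaw":0},{"grip":0.01,"x":-0.006,"y":-0.096,"z":-0.02,"yaw":0},{"grip":0.01,"x":-0.009,"y":-0.128,"z":-0.02,"yaw":0},{"grip":0.01,"x":-0.012,"y":-0.16,"z":-0.02,"yaw":0}]' >/dev/null
python3 -m crank '[{"grip":0.01,"x":-0.002,"y":-0.032,"z":0,"yaw":0},{"grip":0.01,"x":-0.004,"y":-0.064,"z":0,"yaw":0},{"grip":0.01,"x":-0.006,"y":-0.096,"z":0,"yaw":-0.03},{"grip":0.01,"x":-0.009,"y":-0.128,"z":0,"yaw":-0.06},{"grip":0.01,"x":-0.012,"y":-0.157,"z":0,"yaw":-0.076}]'
python3 -m crank '[{"grip":0.01,"x":0,"y":0,"z":0.02,"yaw":0},{"grip":0.01,"x":0,"y":0,"z":0.04,"yaw":0},{"grip":0.01,"x":0,"y":0,"z":0.055,"yaw":0},{"grip":0.01,"x":0,"y":0,"z":0.055,"yaw":0},{"grip":0.01,"x":0,"y":0,"z":0.055,"yaw":0}]'
python3 - <<'E'
from h import *
m=camera_model("scene");f=grab_frame("scene");
u,v=px([[545,170,95]],m,1)[0].astype(int);print(u,v)
cv2.imwrite("pics/s5.png",cv2.resize(f[max(v-60,0):v+70,max(u-80,0):u+80,::-1],(640,520),interpolation=cv2.INTER_CUBIC))
E
```

```text
time_s: 17.48
ee_pos: [544.8, 172.2, 150.2]
ee_rot: [-180.0, -0.0, -0.9]
force: [-0.0, -1.1, -1.4]
gripper_width: 35.9
gripper_force: 30.0
time_s: 17.9
ee_pos: [544.7, 170.3, 94.6]
ee_rot: [180.0, 0.1, -1.0]
force: [0.0, 0.4, -0.1]
gripper_width: 35.7
gripper_force: 30.0
301 244
```

View pics/s5.png

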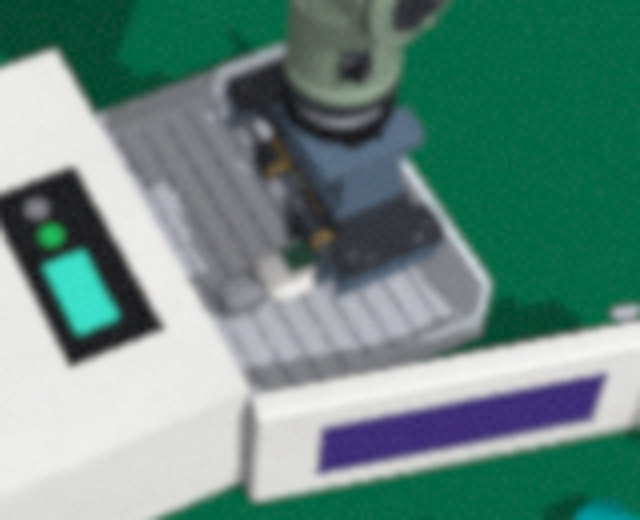

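The thermometer is held over the tray, its nose near (240,290). I lower it with force checks.

```bash
python3 -m crank '[{"grip":0.01,"x":0,"y":0,"z":0.01,"yaw":0},{"grip":0.01,"x":0,"y":0,"z":0.018,"yaw":0},{"grip":0.01,"x":0,"y":0,"z":0.022,"yaw":0},{"grip":0.01,"x":0,"y":0,"z":0.024,"yaw":0},{"grip":0.01,"x":0,"y":0,"z":0.024,"yaw":0}]'
python3 -m crank '[{"grip":0.01,"x":0,"y":0,"z":0.002,"yaw":0},{"grip":0.01,"x":0,"y":0,"z":0.004,"yaw":0},{"grip":0.01,"x":0,"y":0,"z":0.006,"yaw":0},{"grip":0.01,"x":0,"y":0,"z":0.006,"yaw":0},{"grip":0.01,"x":0,"y":0,"z":0.006,"yaw":0}]'
```

```text
time_s: 18.37
ee_pos: [549.8, 170.2, 76.5]
ee_rot: [-179.9, -0.7, -1.0]
force: [-0.5, -4.9, 25.4]
gripper_width: 35.8
gripper_force: 30.0
time_s: 18.78
ee_pos: [552.5, 170.1, 73.6]
ee_rot: [-179.9, -1.1, -1.0]
force: [-0.3, -7.9, 37.7]
gripper_width: 35.8
gripper_force: 30.0
```

```bash
python3 -m crank '[{"grip":0.01,"x":0,"y":0,"z":-0.004,"yaw":0},{"grip":0.01,"x":0,"y":0,"z":-0.008,"yaw":0},{"grip":0.01,"x":0,"y":0,"z":-0.011,"yaw":0},{"grip":0.01,"x":0,"y":0,"z":-0.011,"yaw":0},{"grip":0.01,"x":0,"y":0,"z":-0.011,"yaw":0}]'
```

```text
time_s: 19.2
ee_pos: [544.5, 170.3, 75.2]
ee_rot: [180.0, 0.1, -1.0]
force: [-0.6, -1.0, 2.1]
gripper_width: 35.7
gripper_force: 30.0
```

Near-zero force: it is resting on the floor. Release, lift and look.

```bash
python3 -m crank '[{"grip":0.045,"x":0,"y":0,"z":0,"yaw":0},{"grip":0.065,"x":0,"y":0,"z":0,"yaw":0},{"grip":0.065,"x":0,"y":0,"z":0,"yaw":0},{"grip":0.065,"x":0,"y":0,"z":0,"yaw":0},{"grip":0.065,"x":0,"y":0,"z":0,"yaw":0}]'
python3 -m crank '[{"grip":0.065,"x":0,"y":0,"z":-0.02,"yaw":0},{"grip":0.065,"x":0,"y":0,"z":-0.04,"yaw":0},{"grip":0.065,"x":0,"y":0,"z":-0.06,"yaw":0},{"grip":0.07,"x":0,"y":0,"z":-0.08,"yaw":0},{"grip":0.07,"x":0,"y":0,"z":-0.1,"yaw":0}]'
python3 -m crank '[{"grip":0.08,"x":-0.005,"y":0.035,"z":0,"yaw":0},{"grip":0.08,"x":-0.01,"y":0.07,"z":0,"yaw":0},{"grip":0.08,"x":-0.01,"y":0.105,"z":0,"yaw":0},{"grip":0.08,"x":-0.01,"y":0.14,"z":0,"yaw":0},{"grip":0.08,"x":-0.01,"y":0.175,"z":0,"yaw":0}]'
python3 - <<'E'
from h import *
f=grab_frame("top"); cv2.imwrite("pics/t6.png",cv2.resize(f[130:300,130:400,::-1],(800,504),interpolation=cv2.INTER_CUBIC))
E
```

```text
time_s: 19.62
ee_pos: [545.1, 170.4, 75.8]
ee_rot: [180.0, 0.0, -1.0]
force: [-0.5, -0.0, -0.2]
gripper_width: 64.2
gripper_force: 0.0
time_s: 20.03
ee_pos: [545.0, 170.4, 176.9]
ee_rot: [180.0, 0.0, -1.0]
force: [-0.3, 0.5, -0.3]
gripper_width: 69.6
gripper_force: 0.0
time_s: 20.45
ee_pos: [531.8, -5.8, 176.2]
ee_rot: [180.0, -0.0, -0.9]
force: [0.4, 0.2, -0.2]
gripper_width: 79.9
gripper_force: 0.0
```

View pics/t6.png

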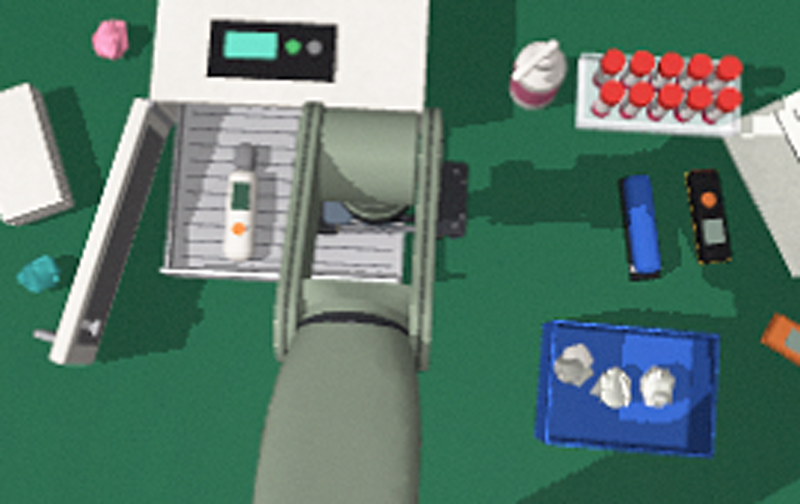

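The thermometer lies flat in the tray, (245,148) to (238,262). Three balls are in the bin; stapler and reader are unmoved. Stapler next.

```bash
python3 -m crank '[{"grip":0.065,"x":0.003,"y":0.033,"z":0,"yaw":-0.03},{"grip":0.065,"x":0.006,"y":0.066,"z":0,"yaw":-0.06},{"grip":0.065,"x":0.008,"y":0.099,"z":0,"yaw":-0.09},{"grip":0.065,"x":0.01,"y":0.132,"z":0,"yaw":-0.119},{"grip":0.065,"x":0.013,"y":0.165,"z":0,"yaw":-0.119}]'
python3 - <<'E'
from h import *
go(540,-319,120,5.9)
m=camera_model("wrist");f=grab_frame("wrist");cv2.imwrite("pics/w7.png",f[:,:,::-1])
print(px([[601,-313,44],[479,-325,44],[555,-405,26]],m,1).round())
E
```

```text
time_s: 20.92
ee_pos: [542.1, -170.9, 176.1]
ee_rot: [-180.0, 0.0, 5.9]
force: [0.5, 0.3, 0.2]
gripper_width: 64.9
gripper_force: 0.0
x -0.0172 y 0.1471 z 0.0561 yaw -0.000 rad
[[420. 142.]
 [403. 271.]
 [488. 198.]]
```

View pics/w7.png

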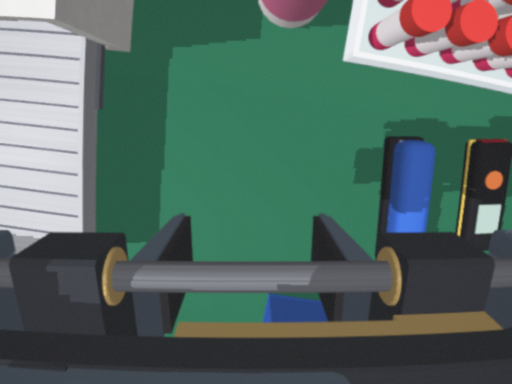

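The stapler's blue top is at (413,142–235), about 5 mm towards +y of my prediction; the reader is at (487,195) as predicted.

```bash
python3 -m crank '[{"grip":0.07,"x":-0.004,"y":0.03,"z":0.01,"yaw":0},{"grip":0.07,"x":-0.008,"y":0.06,"z":0.02,"yaw":0},{"grip":0.07,"x":-0.012,"y":0.09,"z":0.03,"yaw":0},{"grip":0.07,"x":-0.017,"y":0.12,"z":0.045,"yaw":0},{"grip":0.07,"x":-0.017,"y":0.143,"z":0.056,"yaw":0}]' >/dev/null
python3 -m crank '[{"grip":0.07,"x":0,"y":0,"z":0.022,"yaw":0},{"grip":0.07,"x":0,"y":0,"z":0.044,"yaw":0},{"grip":0.07,"x":0,"y":0,"z":0.066,"yaw":0},{"grip":0.07,"x":0,"y":0,"z":0.085,"yaw":0},{"grip":0.07,"x":0,"y":0,"z":0.093,"yaw":0}]' 
python3 -m crank '[{"grip":0.01,"x":0,"y":0,"z":0,"yaw":0},{"grip":0.01,"x":0,"y":0,"z":0,"yaw":0},{"grip":0.01,"x":0,"y":0,"z":0,"yaw":0},{"grip":0.01,"x":0,"y":0,"z":0,"yaw":0},{"grip":0.01,"x":0,"y":0,"z":0,"yaw":0}]' 30 >/dev/null
python3 -m crank '[{"grip":0.01,"x":0,"y":0,"z":0,"yaw":0},{"grip":0.01,"x":0,"y":0,"z":0,"yaw":0},{"grip":0.01,"x":0,"y":0,"z":0,"yaw":0},{"grip":0.01,"x":0,"y":0,"z":0,"yaw":0},{"grip":0.01,"x":0,"y":0,"z":0,"yaw":0}]'
python3 -m crank '[{"grip":0.01,"x":0,"y":0,"z":-0.025,"yaw":0},{"grip":0.01,"x":0,"y":0,"z":-0.05,"yaw":0},{"grip":0.01,"x":0,"y":0,"z":-0.075,"yaw":0},{"grip":0.01,"x":0,"y":0,"z":-0.1,"yaw":0},{"grip":0.01,"x":0,"y":0,"z":-0.12,"yaw":0}]'
python3 -c "
from h import *
go(553,95,147,-1)"
```

```text
time_s: 21.8
ee_pos: [538.5, -312.4, 24.1]
ee_rot: [-179.8, 0.2, 5.8]
force: [-1.2, 0.2, -0.2]
gripper_width: 69.9
gripper_force: 0.0
time_s: 22.63
ee_pos: [541.1, -314.9, 28.6]
ee_rot: [179.8, -0.2, 5.8]
force: [0.0, -3.8, 5.6]
gripper_width: 31.9
gripper_force: 30.0
time_s: 23.05
ee_pos: [539.5, -312.7, 148.0]
ee_rot: [-179.9, 0.0, 5.8]
force: [0.6, 0.1, -3.1]
gripper_width: 31.9
gripper_force: 30.0
x 0.0548 y -0.4042 z 0.0010 yaw 0.119 rad
```

```bash
python3 -m crank '[{"grip":0.01,"x":0.004,"y":-0.028,"z":0,"yaw":0},{"grip":0.01,"x":0.008,"y":-0.056,"z":0,"yaw":0},{"grip":0.01,"x":0.011,"y":-0.084,"z":0,"yaw":0},{"grip":0.01,"x":0.015,"y":-0.112,"z":0,"yaw":0},{"grip":0.01,"x":0.019,"y":-0.14,"z":0,"yaw":0}]' >/dev/null
python3 -m crank '[{"grip":0.01,"x":0.004,"y":-0.028,"z":0,"yaw":0},{"grip":0.01,"x":0.008,"y":-0.056,"z":0,"yaw":0},{"grip":0.01,"x":0.011,"y":-0.084,"z":0,"yaw":0},{"grip":0.01,"x":0.015,"y":-0.112,"z":0,"yaw":0},{"grip":0.01,"x":0.019,"y":-0.14,"z":0,"yaw":0}]' >/dev/null
python3 -m crank '[{"grip":0.01,"x":0.004,"y":-0.025,"z":0,"yaw":0.03},{"grip":0.01,"x":0.008,"y":-0.05,"z":0,"yaw":0.06},{"grip":0.01,"x":0.011,"y":-0.075,"z":0,"yaw":0.09},{"grip":0.01,"x":0.015,"y":-0.1,"z":0,"yaw":0.119},{"grip":0.01,"x":0.017,"y":-0.124,"z":0,"yaw":0.119}]'
python3 -m crank '[{"grip":0.01,"x":0,"y":0,"z":0.02,"yaw":0},{"grip":0.01,"x":0,"y":0,"z":0.04,"yaw":0},{"grip":0.01,"x":0,"y":0,"z":0.06,"yaw":0},{"grip":0.01,"x":0,"y":0,"z":0.071,"yaw":0},{"grip":0.01,"x":0,"y":0,"z":0.071,"yaw":0}]'
python3 -m crank '[{"grip":0.01,"x":0,"y":0,"z":0.002,"yaw":0},{"grip":0.01,"x":0,"y":0,"z":0.004,"yaw":0},{"grip":0.01,"x":0,"y":0,"z":0.006,"yaw":0},{"grip":0.01,"x":0,"y":0,"z":0.006,"yaw":0},{"grip":0.01,"x":0,"y":0,"z":0.006,"yaw":0}]'
```

```text
time_s: 24.3
ee_pos: [552.3, 95.6, 146.0]
ee_rot: [-180.0, 0.2, -1.1]
force: [-0.3, -0.4, -2.7]
gripper_width: 31.6
gripper_force: 30.0
time_s: 24.72
ee_pos: [550.6, 93.8, 72.8]
ee_rot: [179.9, 0.5, -1.0]
force: [-0.8, -0.2, -3.9]
gripper_width: 31.9
gripper_force: 30.0
time_s: 25.13
ee_pos: [553.9, 93.9, 70.6]
ee_rot: [-180.0, -0.1, -1.0]
force: [0.5, -0.6, -2.6]
gripper_width: 32.1
gripper_force: 30.0
```

Still about 2 mm above contact. I ease down 2 mm, release and lift.

```bash
python3 -m crank '[{"grip":0.01,"x":0,"y":0,"z":0.001,"yaw":0},{"grip":0.01,"x":0,"y":0,"z":0.002,"yaw":0},{"grip":0.01,"x":0,"y":0,"z":0.002,"yaw":0},{"grip":0.01,"x":0,"y":0,"z":0.002,"yaw":0},{"grip":0.01,"x":0,"y":0,"z":0.002,"yaw":0}]'
python3 -m crank '[{"grip":0.04,"x":0,"y":0,"z":0,"yaw":0},{"grip":0.06,"x":0,"y":0,"z":0,"yaw":0},{"grip":0.06,"x":0,"y":0,"z":0,"yaw":0},{"grip":0.06,"x":0,"y":0,"z":0,"yaw":0},{"grip":0.06,"x":0,"y":0,"z":0,"yaw":0}]'
python3 -m crank '[{"grip":0.06,"x":0,"y":0,"z":-0.02,"yaw":0},{"grip":0.06,"x":0,"y":0,"z":-0.04,"yaw":0},{"grip":0.06,"x":0,"y":0,"z":-0.06,"yaw":0},{"grip":0.06,"x":0,"y":0,"z":-0.08,"yaw":0},{"grip":0.06,"x":0,"y":0,"z":-0.1,"yaw":0}]'
python3 -m crank '[{"grip":0.07,"x":0,"y":0.037,"z":0,"yaw":-0.03},{"grip":0.07,"x":0,"y":0.074,"z":0,"yaw":-0.06},{"grip":0.07,"x":0,"y":0.111,"z":0,"yaw":-0.09},{"grip":0.07,"x":0,"y":0.148,"z":0,"yaw":-0.12},{"grip":0.07,"x":0,"y":0.185,"z":0,"yaw":-0.134}]' >/dev/null
python3 -m crank '[{"grip":0.07,"x":0,"y":0.03,"z":0,"yaw":0},{"grip":0.07,"x":0,"y":0.06,"z":0,"yaw":0},{"grip":0.07,"x":0,"y":0.09,"z":0,"yaw":0},{"grip":0.07,"x":0,"y":0.12,"z":0,"yaw":0},{"grip":0.07,"x":0,"y":0.15,"z":0,"yaw":0}]'
python3 - <<'E'
from h import *
f=grab_frame("top"); a=cv2.resize(f[130:300,130:400,::-1],(800,504),interpolation=cv2.INTER_CUBIC)
m=camera_model("wrist");f=grab_frame("wrist")
b=np.hstack([a[:,:420],f[:,150:,::-1][:384].copy() if 0 else cv2.resize(f[:,130:,::-1],(380,382))[0:382]]) if 0 else a
cv2.imwrite("pics/t8.png",a[60:360,130:470]); cv2.imwrite("pics/w8.png",f[:,:,::-1])
canvas=np.zeros((384,800,3),np.uint8);canvas[:,:512]=f[:,:,::-1];canvas[:250,512:]=cv2.resize(a[80:320,150:430],(288,250));cv2.imwrite("pics/m8.png",canvas)
print(px([[610,-398,26],[500,-411,26],[555,-405,26]],m,1).round()); go(555,-405,120,6.7)
E
```

```text
time_s: 25.55
ee_pos: [554.0, 93.9, 68.5]
ee_rot: [-180.0, -0.1, -1.0]
force: [-0.9, -0.4, 2.2]
gripper_width: 32.3
gripper_force: 30.0
time_s: 25.97
ee_pos: [553.6, 93.9, 67.9]
ee_rot: [180.0, 0.0, -1.0]
force: [0.7, -0.0, 0.5]
gripper_width: 59.7
gripper_force: 0.0
time_s: 26.38
ee_pos: [553.4, 93.9, 168.9]
ee_rot: [180.0, 0.0, -1.0]
force: [0.1, -0.3, 0.5]
gripper_width: 60.3
gripper_force: 0.0
time_s: 27.22
ee_pos: [567.8, -241.6, 168.0]
ee_rot: [-180.0, 0.0, 6.7]
force: [-0.2, -0.3, 0.8]
gripper_width: 70.1
gripper_force: 0.0
[[419. 164.]
 [405. 274.]
 [412. 221.]]
x -0.0312 y 0.1583 z 0.0477 yaw -0.004 rad
```

View pics/m8.png

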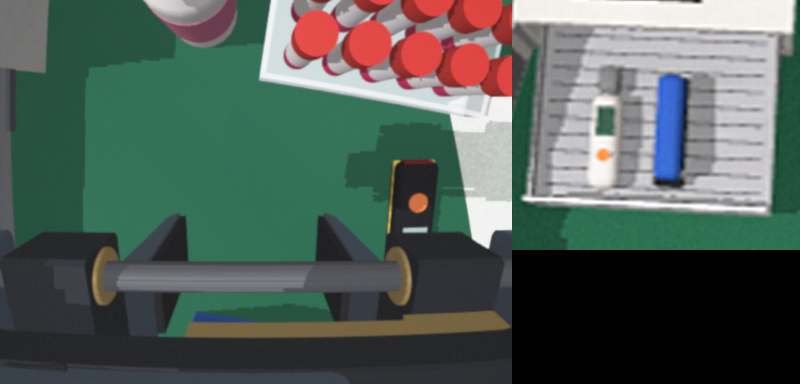

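Left: reader far end at (415,162) against a predicted (419,164). Right: thermometer and stapler flat in the tray and apart. Taking the reader.

```bash
python3 -m crank '[{"grip":0.07,"x":-0.008,"y":0.032,"z":0.01,"yaw":0},{"grip":0.07,"x":-0.016,"y":0.064,"z":0.02,"yaw":0},{"grip":0.07,"x":-0.024,"y":0.096,"z":0.03,"yaw":0},{"grip":0.07,"x":-0.033,"y":0.128,"z":0.04,"yaw":0},{"grip":0.07,"x":-0.033,"y":0.155,"z":0.048,"yaw":0}]' >/dev/null
python3 -m crank '[{"grip":0.07,"x":0,"y":0,"z":0.025,"yaw":0},{"grip":0.07,"x":0,"y":0,"z":0.05,"yaw":0},{"grip":0.07,"x":0,"y":0,"z":0.075,"yaw":0},{"grip":0.07,"x":0,"y":0,"z":0.093,"yaw":0},{"grip":0.07,"x":0,"y":0,"z":0.101,"yaw":0}]' 
python3 -m crank '[{"grip":0.01,"x":0,"y":0,"z":0,"yaw":0},{"grip":0.01,"x":0,"y":0,"z":0,"yaw":0},{"grip":0.01,"x":0,"y":0,"z":0,"yaw":0},{"grip":0.01,"x":0,"y":0,"z":0,"yaw":0},{"grip":0.01,"x":0,"y":0,"z":0,"yaw":0}]' 30 >/dev/null
python3 -m crank '[{"grip":0.01,"x":0,"y":0,"z":0,"yaw":0},{"grip":0.01,"x":0,"y":0,"z":0,"yaw":0},{"grip":0.01,"x":0,"y":0,"z":0,"yaw":0},{"grip":0.01,"x":0,"y":0,"z":0,"yaw":0},{"grip":0.01,"x":0,"y":0,"z":0,"yaw":0}]'
python3 -m crank '[{"grip":0.01,"x":0,"y":0,"z":-0.025,"yaw":0},{"grip":0.01,"x":0,"y":0,"z":-0.05,"yaw":0},{"grip":0.01,"x":0,"y":0,"z":-0.075,"yaw":0},{"grip":0.01,"x":0,"y":0,"z":-0.1,"yaw":0},{"grip":0.01,"x":0,"y":0,"z":-0.12,"yaw":0}]'
python3 -c "
from h import *
go(553,21,140,-1)"
```

```text
time_s: 28.15
ee_pos: [551.7, -395.9, 15.8]
ee_rot: [-179.8, 0.2, 6.7]
force: [0.0, 0.9, -1.2]
gripper_width: 70.2
gripper_force: 0.0
time_s: 28.98
ee_pos: [554.2, -398.7, 20.8]
ee_rot: [179.8, -0.1, 6.7]
force: [0.6, -0.8, 6.0]
gripper_width: 39.4
gripper_force: 30.0
time_s: 29.4
ee_pos: [553.1, -397.5, 140.6]
ee_rot: [-180.0, -0.0, 6.7]
force: [1.2, -0.3, -1.6]
gripper_width: 39.6
gripper_force: 30.0
x 0.0486 y -0.4156 z 0.0006 yaw 0.134 rad
```

```bash
python3 -m crank '[{"grip":0.01,"x":0.003,"y":-0.028,"z":0,"yaw":0},{"grip":0.01,"x":0.006,"y":-0.056,"z":0,"yaw":0},{"grip":0.01,"x":0.01,"y":-0.084,"z":0,"yaw":0},{"grip":0.01,"x":0.013,"y":-0.112,"z":0,"yaw":0},{"grip":0.01,"x":0.016,"y":-0.14,"z":0,"yaw":0}]' >/dev/null
python3 -m crank '[{"grip":0.01,"x":0.003,"y":-0.028,"z":0,"yaw":0},{"grip":0.01,"x":0.006,"y":-0.056,"z":0,"yaw":0},{"grip":0.01,"x":0.01,"y":-0.084,"z":0,"yaw":0},{"grip":0.01,"x":0.013,"y":-0.112,"z":0,"yaw":0},{"grip":0.01,"x":0.016,"y":-0.14,"z":0,"yaw":0}]' >/dev/null
python3 -m crank '[{"grip":0.01,"x":0.003,"y":-0.028,"z":0,"yaw":0.03},{"grip":0.01,"x":0.006,"y":-0.056,"z":0,"yaw":0.06},{"grip":0.01,"x":0.01,"y":-0.084,"z":0,"yaw":0.09},{"grip":0.01,"x":0.013,"y":-0.112,"z":0,"yaw":0.134},{"grip":0.01,"x":0.016,"y":-0.136,"z":0,"yaw":0.134}]'
python3 -m crank '[{"grip":0.01,"x":0,"y":0,"z":0.02,"yaw":0},{"grip":0.01,"x":0,"y":0,"z":0.04,"yaw":0},{"grip":0.01,"x":0,"y":0,"z":0.06,"yaw":0},{"grip":0.01,"x":0,"y":0,"z":0.072,"yaw":0},{"grip":0.01,"x":0,"y":0,"z":0.072,"yaw":0}]'
python3 -m crank '[{"grip":0.01,"x":0,"y":0,"z":0.002,"yaw":0},{"grip":0.01,"x":0,"y":0,"z":0.004,"yaw":0},{"grip":0.01,"x":0,"y":0,"z":0.007,"yaw":0},{"grip":0.01,"x":0,"y":0,"z":0.007,"yaw":0},{"grip":0.01,"x":0,"y":0,"z":0.007,"yaw":0}]'
```

```text
time_s: 30.65
ee_pos: [551.3, 22.9, 138.7]
ee_rot: [-180.0, 0.1, -1.1]
force: [-0.5, -0.3, -2.1]
gripper_width: 39.9
gripper_force: 30.0
time_s: 31.07
ee_pos: [549.5, 21.2, 64.1]
ee_rot: [180.0, 0.4, -1.0]
force: [0.3, -0.5, -0.9]
gripper_width: 40.0
gripper_force: 30.0
time_s: 31.48
ee_pos: [553.0, 20.9, 60.8]
ee_rot: [-180.0, -0.1, -1.0]
force: [0.1, -0.1, 0.2]
gripper_width: 40.2
gripper_force: 30.0
```

Touching down. Release, lift, and move in front of the plate with closed fingers, looking at the tray on the way.

```bash
python3 -m crank '[{"grip":0.05,"x":0,"y":0,"z":0,"yaw":0},{"grip":0.06,"x":0,"y":0,"z":0,"yaw":0},{"grip":0.06,"x":0,"y":0,"z":0,"yaw":0},{"grip":0.06,"x":0,"y":0,"z":0,"yaw":0},{"grip":0.06,"x":0,"y":0,"z":0,"yaw":0}]'
python3 -m crank '[{"grip":0.06,"x":0,"y":0,"z":-0.02,"yaw":0},{"grip":0.06,"x":0,"y":0,"z":-0.04,"yaw":0},{"grip":0.06,"x":0,"y":0,"z":-0.06,"yaw":0},{"grip":0.06,"x":0,"y":0,"z":-0.08,"yaw":0},{"grip":0.06,"x":0,"y":0,"z":-0.1,"yaw":0}]'
python3 -m crank '[{"grip":0.0,"x":-0.03,"y":-0.018,"z":0,"yaw":0},{"grip":0.0,"x":-0.06,"y":-0.036,"z":0,"yaw":0},{"grip":0.0,"x":-0.09,"y":-0.054,"z":0,"yaw":0},{"grip":0.0,"x":-0.12,"y":-0.072,"z":0,"yaw":0},{"grip":0.0,"x":-0.135,"y":-0.088,"z":0,"yaw":0}]'
python3 - <<'E'
from h import *
m=camera_model("wrist");f=grab_frame("wrist");cv2.imwrite("pics/w9.png",f[:,:,::-1])
t=grab_frame("top");a=cv2.resize(t[130:300,130:400,::-1],(800,504),interpolation=cv2.INTER_CUBIC)
canvas=np.zeros((384,800,3),np.uint8);canvas[:,:512]=f[:,:,::-1];canvas[:250,512:]=cv2.resize(a[80:400,40:430],(288,250));cv2.imwrite("pics/m9.png",canvas)
print(px([[461,-30,100],[458,109,100],[464,250,100]],m,1).round())
go(425,109,99,-1.2)
E
```

```text
time_s: 31.9
ee_pos: [552.4, 20.9, 60.1]
ee_rot: [180.0, -0.0, -1.0]
force: [0.7, -0.2, 0.4]
gripper_width: 60.1
gripper_force: 0.0
time_s: 32.32
ee_pos: [552.2, 20.9, 160.9]
ee_rot: [180.0, 0.0, -1.0]
force: [-0.8, -0.0, -0.3]
gripper_width: 60.0
gripper_force: 0.0
time_s: 32.73
ee_pos: [415.0, 111.6, 159.8]
ee_rot: [180.0, 0.2, -1.0]
force: [-0.4, 1.0, 0.9]
gripper_width: 29.5
gripper_force: 0.0
[[463. 147.]
 [253. 154.]
 [ 39. 150.]]
x 0.0088 y 0.0034 z 0.0611 yaw 0.007 rad
```

View pics/m9.png

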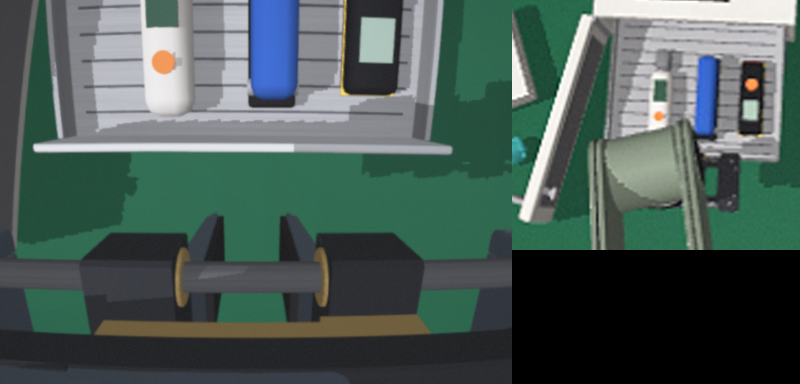

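All three tools lie flat and apart in the tray. Now down, then push slowly.

```bash
python3 -m crank '[{"grip":0.0,"x":0.005,"y":0.003,"z":0.015,"yaw":0},{"grip":0.0,"x":0.005,"y":0.003,"z":0.03,"yaw":0},{"grip":0.0,"x":0.005,"y":0.003,"z":0.045,"yaw":0},{"grip":0.0,"x":0.005,"y":0.003,"z":0.058,"yaw":0},{"grip":0.0,"x":0.005,"y":0.003,"z":0.061,"yaw":0}]'
python3 -m crank '[{"grip":0.0,"x":0.006,"y":0,"z":0,"yaw":0},{"grip":0.0,"x":0.012,"y":0,"z":0,"yaw":0},{"grip":0.0,"x":0.018,"y":0,"z":0,"yaw":0},{"grip":0.0,"x":0.024,"y":0,"z":0,"yaw":0},{"grip":0.0,"x":0.03,"y":0,"z":0,"yaw":0}]'
python3 -m crank '[{"grip":0.0,"x":0.007,"y":0,"z":0,"yaw":0},{"grip":0.0,"x":0.014,"y":0,"z":0,"yaw":0},{"grip":0.0,"x":0.022,"y":0,"z":0,"yaw":0},{"grip":0.0,"x":0.031,"y":0,"z":0,"yaw":0},{"grip":0.0,"x":0.04,"y":0,"z":0,"yaw":0}]'
python3 -m crank '[{"grip":0.0,"x":0.01,"y":0,"z":0,"yaw":0},{"grip":0.0,"x":0.02,"y":0,"z":0,"yaw":0},{"grip":0.0,"x":0.03,"y":0,"z":0,"yaw":0},{"grip":0.0,"x":0.04,"y":0,"z":0,"yaw":0},{"grip":0.0,"x":0.05,"y":0,"z":0,"yaw":0}]'
python3 -m crank '[{"grip":0.0,"x":0.01,"y":0,"z":0,"yaw":0},{"grip":0.0,"x":0.02,"y":0,"z":0,"yaw":0},{"grip":0.0,"x":0.03,"y":0,"z":0,"yaw":0},{"grip":0.0,"x":0.04,"y":0,"z":0,"yaw":0},{"grip":0.0,"x":0.05,"y":0,"z":0,"yaw":0}]'
```

```text
time_s: 33.25
ee_pos: [423.5, 107.5, 97.3]
ee_rot: [179.9, 0.2, -1.0]
force: [-0.1, 0.3, -0.0]
gripper_width: 0.2
gripper_force: 0.0
time_s: 33.67
ee_pos: [454.7, 107.6, 99.6]
ee_rot: [180.0, -0.0, -1.0]
force: [-1.8, -0.8, 1.9]
gripper_width: 0.3
gripper_force: 1.0
time_s: 34.08
ee_pos: [494.7, 106.8, 99.0]
ee_rot: [180.0, 0.0, -1.0]
force: [-1.9, -1.4, 1.9]
gripper_width: 0.2
gripper_force: 1.1
time_s: 34.5
ee_pos: [544.8, 105.9, 98.8]
ee_rot: [180.0, 0.0, -1.0]
force: [-1.2, -1.0, -0.1]
gripper_width: 0.3
gripper_force: 1.1
time_s: 34.92
ee_pos: [594.7, 105.2, 98.8]
ee_rot: [180.0, 0.0, -1.0]
force: [-2.3, -1.7, 0.1]
gripper_width: 0.5
gripper_force: 1.1
```

```bash
python3 -m crank '[{"grip":0.0,"x":0.008,"y":0,"z":0,"yaw":0},{"grip":0.0,"x":0.016,"y":0,"z":0,"yaw":0},{"grip":0.0,"x":0.024,"y":0,"z":0,"yaw":0},{"grip":0.0,"x":0.032,"y":0,"z":0,"yaw":0},{"grip":0.0,"x":0.038,"y":0,"z":0,"yaw":0}]'
python3 -m crank '[{"grip":0.0,"x":0.002,"y":0,"z":0,"yaw":0},{"grip":0.0,"x":0.004,"y":0,"z":0,"yaw":0},{"grip":0.0,"x":0.006,"y":0,"z":0,"yaw":0},{"grip":0.0,"x":0.008,"y":0,"z":0,"yaw":0},{"grip":0.0,"x":0.01,"y":0,"z":0,"yaw":0}]'
```

```text
time_s: 35.33
ee_pos: [633.0, 104.6, 99.0]
ee_rot: [-180.0, -0.0, -1.0]
force: [-1.0, -1.0, 0.3]
gripper_width: 0.1
gripper_force: 0.9
time_s: 35.75
ee_pos: [639.2, 104.7, 99.2]
ee_rot: [-180.0, 0.3, -1.0]
force: [-12.7, 0.8, 8.6]
gripper_width: 0.7
gripper_force: 6.4
```

```bash
python3 -m crank '[{"grip":0.0,"x":0.002,"y":0,"z":0,"yaw":0},{"grip":0.0,"x":0.004,"y":0,"z":0,"yaw":0},{"grip":0.0,"x":0.004,"y":0,"z":0,"yaw":0},{"grip":0.0,"x":0.004,"y":0,"z":0,"yaw":0},{"grip":0.0,"x":0.004,"y":0,"z":0,"yaw":0}]'
python3 -m crank '[{"grip":0.0,"x":-0.02,"y":0,"z":0,"yaw":0},{"grip":0.0,"x":-0.05,"y":0,"z":0,"yaw":0},{"grip":0.0,"x":-0.08,"y":0,"z":0,"yaw":0},{"grip":0.0,"x":-0.12,"y":0,"z":0,"yaw":0},{"grip":0.0,"x":-0.16,"y":0,"z":0,"yaw":0}]'
python3 -m crank '[{"grip":0.0,"x":-0.03,"y":0.02,"z":0,"yaw":0},{"grip":0.0,"x":-0.06,"y":0.04,"z":0,"yaw":0},{"grip":0.0,"x":-0.09,"y":0.06,"z":0,"yaw":0},{"grip":0.0,"x":-0.12,"y":0.08,"z":0,"yaw":0},{"grip":0.0,"x":-0.15,"y":0.1,"z":0,"yaw":0}]'
python3 - <<'E'
from h import *
t=grab_frame("top");a=cv2.resize(t[130:300,130:400,::-1],(800,504),interpolation=cv2.INTER_CUBIC)
cv2.imwrite("pics/t10.png",a)
E
```

```text
time_s: 36.17
ee_pos: [639.0, 104.7, 99.3]
ee_rot: [180.0, 0.8, -1.0]
force: [-18.7, 1.6, 11.5]
gripper_width: 0.4
gripper_force: 9.4
time_s: 36.58
ee_pos: [485.3, 107.3, 99.2]
ee_rot: [-180.0, -0.1, -1.0]
force: [-0.2, 0.8, -0.2]
gripper_width: 0.4
gripper_force: 0.0
time_s: 37.0
ee_pos: [333.5, 9.2, 99.4]
ee_rot: [180.0, -0.2, -0.9]
force: [0.5, 0.1, 0.4]
gripper_width: 0.1
gripper_force: 0.0
```

View pics/t10.png

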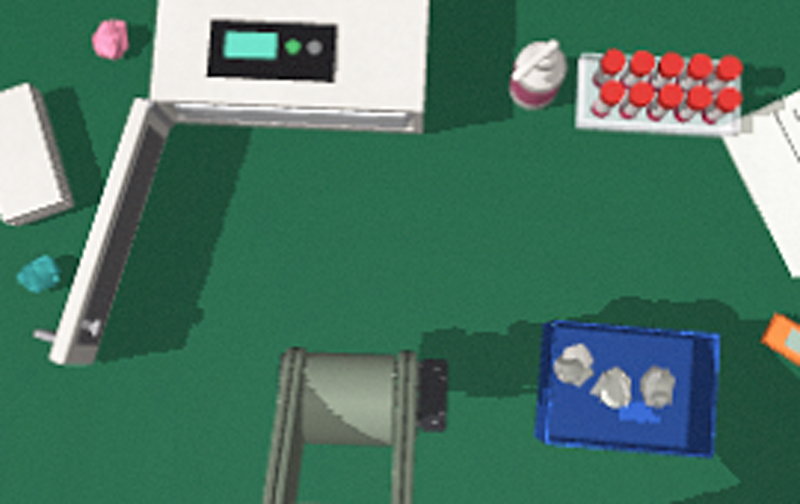

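The tray is home and its plate is flush at the cabinet front. Balls and bystanders are undisturbed. Now the door arc.

```bash
cat > door.py <<'E'
from h import *
c=np.radians(-1.2); Rc=np.array([[np.cos(c),-np.sin(c)],[np.sin(c),np.cos(c)]]); H=np.array([660,267.])
def P(th,d,r=220): return H+Rc@(r*np.array([-np.sin(th),-np.cos(th)])+d*np.array([-np.cos(th),np.sin(th)]))
def rel(p,q,a): 
    R=np.array([[np.cos(a),np.sin(a)],[np.sin(a),-np.cos(a)]]); return (R.T@(p-q)/1e3).round(3)
E
python3 - <<'E'
from door import *
a=np.radians(-1.0)
print("turq",w((224,347),20),"carton",w((215,285),52))
m=camera_model("top")
for th in(1.7,1.75,1.8,1.85): 
  q=[P(th,d,320) for d in(0,20)]; print(th,px([[*x,131] for x in q],m).round())
s=state();p=s["ee_pos"];print(p,"start",P(1.76,55),rel(P(1.76,55),p[:2],a))
E
```

```text
turq [464.  426.3  20. ] carton [607.3 448.   52. ]
1.7 [[254. 400.]
 [245. 398.]]
1.75 [[247. 399.]
 [238. 396.]]
1.8 [[240. 397.]
 [231. 394.]]
1.85 [[233. 394.]
 [224. 391.]]
[325.26174054   7.43035521  98.17910103] start [456.31320665 366.68294847] [ 0.125 -0.361]
```

```bash
python3 -m crank '[{"grip":0.0,"x":0,"y":0,"z":-0.02,"yaw":0},{"grip":0.0,"x":0,"y":0,"z":-0.04,"yaw":0},{"grip":0.0,"x":0,"y":0,"z":-0.06,"yaw":0},{"grip":0.0,"x":0,"y":0,"z":-0.08,"yaw":0},{"grip":0.0,"x":0,"y":0,"z":-0.08,"yaw":0}]' >/dev/null
python3 -m crank '[{"grip":0.0,"x":0.014,"y":-0.032,"z":0,"yaw":0},{"grip":0.0,"x":0.028,"y":-0.064,"z":0,"yaw":0},{"grip":0.0,"x":0.042,"y":-0.096,"z":0,"yaw":0},{"grip":0.0,"x":0.056,"y":-0.128,"z":0,"yaw":0},{"grip":0.0,"x":0.07,"y":-0.16,"z":0,"yaw":0}]' >/dev/null
python3 -m crank '[{"grip":0.0,"x":0.014,"y":-0.035,"z":0,"yaw":0},{"grip":0.0,"x":0.028,"y":-0.07,"z":0,"yaw":0},{"grip":0.0,"x":0.042,"y":-0.105,"z":0,"yaw":0},{"grip":0.0,"x":0.056,"y":-0.14,"z":0,"yaw":0},{"grip":0.0,"x":0.061,"y":-0.175,"z":0,"yaw":0}]' >/dev/null
python3 -m crank '[{"grip":0.0,"x":0,"y":-0.02,"z":0,"yaw":0},{"grip":0.0,"x":0,"y":-0.03,"z":0,"yaw":0},{"grip":0.0,"x":0,"y":-0.03,"z":0,"yaw":0},{"grip":0.0,"x":0,"y":-0.03,"z":0,"yaw":0},{"grip":0.0,"x":0,"y":-0.03,"z":0,"yaw":0}]'
python3 - <<'E'
from door import *
s=state();p=s["ee_pos"][:2]; a=np.radians(s["ee_rot"][2]); print(s["ee_pos"],s["qpos"])
ths=np.linspace(1.74,0.05,25)
q=p
for k in range(5):
    e=P(ths[5*k+4],36); print([tuple(rel(P(t,36),q,a)) for t in ths[5*k:5*k+5]],e.round()); q=e
E
```

```text
time_s: 38.72
ee_pos: [471.1, 370.9, 178.8]
ee_rot: [179.9, 0.0, -1.0]
force: [0.2, -0.4, 0.4]
gripper_width: 0.4
gripper_force: 0.0
[471.12791316 370.94316097 178.81829661] [ 3.71363726e+01  2.24656444e+01  9.06226222e+01 -4.07240215e-02
  6.69712084e+01  1.28176242e+02]
[(np.float64(-0.02), np.float64(0.027)), (np.float64(-0.024), np.float64(0.042)), (np.float64(-0.028), np.float64(0.058)), (np.float64(-0.031), np.float64(0.073)), (np.float64(-0.032), np.float64(0.089))] [438. 283.]
[(np.float64(-0.0), np.float64(0.016)), (np.float64(0.001), np.float64(0.031)), (np.float64(0.002), np.float64(0.047)), (np.float64(0.006), np.float64(0.062)), (np.float64(0.01), np.float64(0.077))] [446. 205.]
[(np.float64(0.005), np.float64(0.015)), (np.float64(0.011), np.float64(0.029)), (np.float64(0.019), np.float64(0.043)), (np.float64(0.027), np.float64(0.057)), (np.float64(0.036), np.float64(0.069))] [480. 135.]
[(np.float64(0.01), np.float64(0.012)), (np.float64(0.021), np.float64(0.024)), (np.float64(0.032), np.float64(0.034)), (np.float64(0.045), np.float64(0.044)), (np.float64(0.057), np.float64(0.053))] [537.  81.]
[(np.float64(0.014), np.float64(0.008)), (np.float64(0.028), np.float64(0.015)), (np.float64(0.042), np.float64(0.021)), (np.float64(0.057), np.float64(0.026)), (np.float64(0.072), np.float64(0.03))] [608.  50.]
```

Clear of the outer face. Descend and sweep along the arc.

```bash
python3 -m crank '[{"grip":0.0,"x":0,"y":0,"z":0.02,"yaw":0},{"grip":0.0,"x":0,"y":0,"z":0.04,"yaw":0},{"grip":0.0,"x":0,"y":0,"z":0.06,"yaw":0},{"grip":0.0,"x":0,"y":0,"z":0.075,"yaw":0},{"grip":0.0,"x":0,"y":0,"z":0.079,"yaw":0}]'
python3 -m crank '[{"grip":0.0,"x":-0.015,"y":0.01,"z":0,"yaw":0},{"grip":0.0,"x":-0.02,"y":0.022,"z":0,"yaw":0},{"grip":0.0,"x":-0.025,"y":0.042,"z":0,"yaw":0},{"grip":0.0,"x":-0.031,"y":0.067,"z":0,"yaw":0},{"grip":0.0,"x":-0.032,"y":0.089,"z":0,"yaw":0}]'
python3 -m crank '[{"grip":0.0,"x":0,"y":0.016,"z":0,"yaw":0},{"grip":0.0,"x":0.001,"y":0.031,"z":0,"yaw":0},{"grip":0.0,"x":0.002,"y":0.047,"z":0,"yaw":0},{"grip":0.0,"x":0.006,"y":0.062,"z":0,"yaw":0},{"grip":0.0,"x":0.01,"y":0.077,"z":0,"yaw":0}]'
python3 -m crank '[{"grip":0.0,"x":0.005,"y":0.015,"z":0,"yaw":0},{"grip":0.0,"x":0.011,"y":0.029,"z":0,"yaw":0},{"grip":0.0,"x":0.019,"y":0.043,"z":0,"yaw":0},{"grip":0.0,"x":0.027,"y":0.057,"z":0,"yaw":0},{"grip":0.0,"x":0.036,"y":0.069,"z":0,"yaw":0}]'
python3 -m crank '[{"grip":0.0,"x":0.01,"y":0.012,"z":0,"yaw":0},{"grip":0.0,"x":0.021,"y":0.024,"z":0,"yaw":0},{"grip":0.0,"x":0.032,"y":0.034,"z":0,"yaw":0},{"grip":0.0,"x":0.045,"y":0.044,"z":0,"yaw":0},{"grip":0.0,"x":0.057,"y":0.053,"z":0,"yaw":0}]'
```

```text
time_s: 39.13
ee_pos: [470.1, 369.7, 97.8]
ee_rot: [179.8, 0.2, -1.1]
force: [0.3, 0.3, -1.4]
gripper_width: 0.4
gripper_force: 0.0
time_s: 39.55
ee_pos: [437.5, 282.5, 101.1]
ee_rot: [-180.0, -0.1, -1.0]
force: [0.6, 1.0, -1.0]
gripper_width: 0.6
gripper_force: 0.4
time_s: 39.97
ee_pos: [447.0, 205.6, 101.3]
ee_rot: [-179.9, -0.1, -1.1]
force: [0.1, 1.3, 0.6]
gripper_width: 0.5
gripper_force: 0.4
time_s: 40.38
ee_pos: [481.6, 135.7, 101.2]
ee_rot: [-180.0, -0.1, -1.1]
force: [-0.1, 0.6, -0.4]
gripper_width: 0.3
gripper_force: 0.3
time_s: 40.8
ee_pos: [538.5, 82.0, 100.6]
ee_rot: [-180.0, -0.1, -1.0]
force: [-0.5, 1.2, 0.5]
gripper_width: 0.0
gripper_force: 0.3
```

```bash
python3 -m crank '[{"grip":0.0,"x":0.013,"y":0.008,"z":0,"yaw":0},{"grip":0.0,"x":0.026,"y":0.014,"z":0,"yaw":0},{"grip":0.0,"x":0.039,"y":0.02,"z":0,"yaw":0},{"grip":0.0,"x":0.052,"y":0.025,"z":0,"yaw":0},{"grip":0.0,"x":0.064,"y":0.028,"z":0,"yaw":0}]'
python3 -m crank '[{"grip":0.0,"x":0.003,"y":0,"z":0,"yaw":0},{"grip":0.0,"x":0.006,"y":0,"z":0,"yaw":0},{"grip":0.0,"x":0.009,"y":0,"z":0,"yaw":0},{"grip":0.0,"x":0.012,"y":0,"z":0,"yaw":0},{"grip":0.0,"x":0.015,"y":0,"z":0,"yaw":0}]'
python3 -m crank '[{"grip":0.0,"x":0.002,"y":0,"z":0,"yaw":0},{"grip":0.0,"x":0.004,"y":0,"z":0,"yaw":0},{"grip":0.0,"x":0.006,"y":0,"z":0,"yaw":0},{"grip":0.0,"x":0.006,"y":0,"z":0,"yaw":0},{"grip":0.0,"x":0.006,"y":0,"z":0,"yaw":0}]'
```

```text
time_s: 41.22
ee_pos: [602.2, 53.0, 100.0]
ee_rot: [180.0, -0.0, -1.0]
force: [-1.1, -0.2, -0.4]
gripper_width: 0.7
gripper_force: 0.3
time_s: 41.63
ee_pos: [611.4, 52.6, 99.7]
ee_rot: [179.8, 0.6, -1.0]
force: [-9.3, -4.0, 2.4]
gripper_width: 0.6
gripper_force: 4.0
time_s: 42.05
ee_pos: [618.0, 53.4, 99.8]
ee_rot: [179.9, 0.5, -1.0]
force: [-10.1, -1.9, 5.2]
gripper_width: 0.4
gripper_force: 4.9
```

```bash
python3 -m crank '[{"grip":0.0,"x":0.002,"y":0,"z":0,"yaw":0},{"grip":0.0,"x":0.004,"y":0,"z":0,"yaw":0},{"grip":0.0,"x":0.005,"y":0,"z":0,"yaw":0},{"grip":0.0,"x":0.005,"y":0,"z":0,"yaw":0},{"grip":0.0,"x":0.005,"y":0,"z":0,"yaw":0}]'
python3 -m crank '[{"grip":0.0,"x":0.002,"y":0,"z":0,"yaw":0},{"grip":0.0,"x":0.004,"y":0,"z":0,"yaw":0},{"grip":0.0,"x":0.005,"y":0,"z":0,"yaw":0},{"grip":0.0,"x":0.005,"y":0,"z":0,"yaw":0},{"grip":0.0,"x":0.005,"y":0,"z":0,"yaw":0}]'
```

```text
time_s: 42.47
ee_pos: [617.9, 53.4, 99.8]
ee_rot: [179.9, 1.1, -1.0]
force: [-22.7, -2.1, 14.2]
gripper_width: 0.2
gripper_force: 11.2
time_s: 42.88
ee_pos: [617.8, 53.3, 99.9]
ee_rot: [179.9, 1.8, -1.0]
force: [-34.3, -2.0, 21.8]
gripper_width: 0.5
gripper_force: 17.6
```

Hard stop: it moved 7 mm past the 9 N resistance and no further at 34 N. Back off and check.

```bash
python3 -m crank '[{"grip":0.0,"x":-0.02,"y":0,"z":0,"yaw":0},{"grip":0.0,"x":-0.04,"y":0,"z":0,"yaw":0},{"grip":0.0,"x":-0.07,"y":0,"z":0,"yaw":0},{"grip":0.0,"x":-0.1,"y":0,"z":0,"yaw":0},{"grip":0.0,"x":-0.13,"y":0,"z":0,"yaw":0}]' >/dev/null
python3 -m crank '[{"grip":0.0,"x":-0.03,"y":0,"z":-0.02,"yaw":0},{"grip":0.0,"x":-0.06,"y":0,"z":-0.04,"yaw":0},{"grip":0.0,"x":-0.09,"y":0,"z":-0.06,"yaw":0},{"grip":0.0,"x":-0.1,"y":0,"z":-0.08,"yaw":0},{"grip":0.0,"x":-0.1,"y":0,"z":-0.1,"yaw":0}]'
python3 - <<'E'
from door import *
t=grab_frame("top");a=cv2.resize(t[130:300,130:400,::-1],(800,504),interpolation=cv2.INTER_CUBIC)
m=camera_model("top")
for th in(0,.05): print(th,((px([[*P(th,d,320),131] for d in(0,20)],m,1)-130)*2.963).round())
cv2.imwrite("pics/t12.png",a)
E
```

```text
time_s: 43.72
ee_pos: [399.0, 57.8, 201.1]
ee_rot: [-180.0, 0.0, -0.9]
force: [-0.5, 0.6, 0.7]
gripper_width: 0.8
gripper_force: 0.0
0 [[426. 112.]
 [425. 129.]]
0.05 [[425. 125.]
 [423. 142.]]
```

View pics/t12.png

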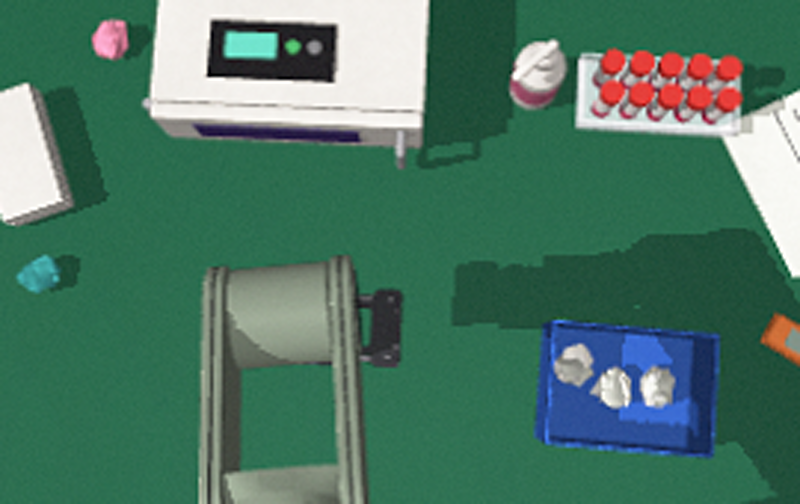

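The door is flush and parallel with the cabinet front, its free edge at (420,120) as computed for shut. The balls are in the bin and the bystanders are in place.

```bash
python3 -c "
from workcell import *
print(job_done())"
```

```text
the job is handed in; nothing more can be done
None
```

The job is handed in, though no verdict came back: all three paper balls are in the bin, the thermometer, stapler and reader were laid flat and apart in the tray, the tray is fully home, and the door is shut and looks flush with the cabinet.

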